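# Put the casting kit back into its own foam trays

### The arm

A 6-joint arm with a two-finger parallel gripper is mounted at the origin on a cart in front of the work surface, level with it; the furniture and walls round the work are solid. World frame = base frame: x ahead of the robot, y to its left, z up, the work surface at z = 0. Lengths are in m, angles in rad, forces in N, time in s.
With the tool pointing down it reaches from about 0.375 to 0.975 m from the base axis. Payload 3.8 kg.
Tool frame: the origin (TCP) lies at the very end of the fingers, on their centre line; the grasp point (between the pads) lies 19 mm behind it (bot.grip_depth is the distance from the TCP to the grasp point, in m); z points along the fingers, y is the direction in which the jaws open and shut (so a half turn about z gives the same grasp; the last joint's range is limited). The gripper opens to 85 mm and grips with 20 to 120 N. Pads are 22 mm wide; open, the fingers measure 114 mm over their backs; the gripper's body (76 mm by 85 mm) begins 54 mm behind the grasp point. The pads swing forward as they close: fully open they stand 13 mm farther back than shut.
Start: joints at [-1.29, 0.264, 1.604, -0, 1.274, -0.037], TCP at [0.211, -0.641, 0.231] pointing down, gripper open.
Joint ranges: [-2.63, 2.63], [-0.94, 2.18], [0.31, 2.57], [-1.31, 4.45], [0, 2.66], [-2.55, 2.55]. Speed limits (rad/s): [2.57, 2.57, 3.14, 3.14, 3.14, 3.14].

### API

Orientations are given as a rotation vector (axis times angle).
In Python, from workcell import bot, cams, job gives the robot as it stands.
- The arm moves only by the tool apply_moves, never from a script. Its argument "targets" is a list of rows, each an object of numbers: "dx", "dy", "dz": the shift along the tool's x, y, z in units of 30 mm (1.0 is 30 mm); "wx", "wy", "wz": the turn, a rotation vector about the tool's x, y, z in units of 6 degrees (1.0 is 6 degrees); "jaw": the opening, from 0 (shut) to 1 (fully open). In form: [{"dx": .., "dy": .., "dz": .., "wx": .., "wy": .., "wz": .., "jaw": ..}, ...]. A call has 1 to 5 rows; each row shifts and turns the commanded pose from where the row before left it, along the tool's axes as they then stand; what a row does not reach is not made up. A row lasts 1/10 s, in which the tool goes at most 50 mm and 8.59 degrees, less where a joint would pass 70% of its speed; a pose out of reach is approached as far as the arm can. A call is refused whole if a number of a shift passes 1 or a number of a turn 1, either way. A call with a gripper value outside its range is refused whole. The fingers move at their own pace and stop on an object; "newtons" is the grip in N (left out, the last holds). Time passes only in rows, so rows that do not move let the fingers close. It gives the time, the measured TCP pose, the force and the opening at its end, in the units of the state.
- bot.read_state(): the state, without advancing time (a new reading comes with each control period).
- cams.read_camera(name): name is "scene" or "side" or "wrist"; returns a dict with "color" (400x640x3 uint8, red, green, blue), "range_z" (400x640 float32, m along the optical axis (not along the pixel's ray), 0 where there is no reading), "fx", "fy", "cx", "cy" (pixels), "eye" and "rotation" of the camera in the world; the wrist camera has in their place "T_tool_cam" (4x4, takes a point from camera to tool coordinates, whose origin is the TCP and whose axes are the flange's). Camera axes: x right, y down, z forward; pixel columns grow to the right and rows downward; lengths in m; the calibration is good to about 2 mm. A picture is of the moment at which its call begins: read the wrist's pose just before it.
- job.finish_job(): hands the job in, once; it reports no verdict.
The state is a dict: "time": time; "q": joint angles; "joint_vel": joint speeds; "joint_torque": joint torques, N m; "tool_pos": TCP position; "tcp_rot": TCP orientation; "wrist_force": force on the tool from outside, world axes, zero at the start; "torque": the same for the moment, N m; "width": opening from 0.0 (shut) to 1.0 (fully open).
Only numpy, scipy, OpenCV 4.12 (cv2) and the standard library are available. Lean on these libraries where they do the work, as an engineer would, in place of code of your own. Each camera call takes 0.05 s, during which the arm holds its last target.

### The job

The casting kit was put away wrongly: the sprig mould, the stopper and the timer each stand in another one's foam tray. Put each upright into the pocket that was cut for it, fully down on the pocket floor: the white plaster sprig mould into the blue tray, the black stopper into the yellow tray and the cream timer into the red tray. The green mat is a free place to set something down on the way; leave the cone pack behind the trays standing where it is.

Things in the scene. Friction and masses are not known exactly. Their poses are not given: they have to be found in the camera images.
- sprig_mould: white plaster block with a flower in its top, 50 (its x) x 62 (its y) x 26 mm high, upright sides; origin at the centre of its underside, z up. Belongs in the blue tray. Loose, about 0.12 kg. At the start it stands proud on the foam of a wrong tray.
- stopper: black rubber stopper, a square block 44 x 44 mm at its widest and 50 mm high, its sides tapering slightly; origin at the centre of its underside, z up, x and y square to its sides. Belongs in the yellow tray. Loose, about 0.06 kg. At the start it stands in a wrong pocket that is too large for it. (Another black block far back on the bench is no part of the job.)
- timer: cream wind-up timer standing upright, 64 mm wide (y), 65 high; upright-sided case 30 mm thick, from x = -10 to +20 mm, standing on this 30 x 64 mm foot; dark round dial with a bar (48 mm across, centre 34 mm up) juts out to x = -20 mm. Origin level with the foot, whose middle is at x = +5 mm; z up. Belongs in the red tray, either way round. Loose, 0.13 kg. Starts proud on a wrong tray's foam.
- tray_blue: fixed blue tray, 130 mm square, filled with grey foam, foam top 16 mm (rim 17 mm) above its underside. One pocket in the middle for the sprig mould: 55 (x) x 67 (y) mm, 10 mm deep, its floor 6 mm above the underside, the mouth chamfered by 3 mm. Origin at the centre of the underside, on the bench; z up, x and y along its sides.
- tray_yellow: fixed yellow tray, built like the blue one; its pocket for the stopper is 49 x 49 mm, 10 mm deep, floor 6 mm above the underside, in the middle. Origin at the centre of the underside; z up, x and y along its sides.
- tray_red: fixed red tray, built like the blue one; its pocket for the timer's foot is 35 (x) x 69 (y) mm, 10 mm deep, floor 6 mm above the underside, in the middle. Origin at the centre of the underside; z up, x and y along its sides.
- spare_mat: fixed green mat, 110 x 110 x 3 mm, flat on the bench and empty at the start. Origin at the centre of its underside.
- cone_pack: loose clay pat, 31 x 76 x 16 mm, with three thin cones standing on it, 62 mm high in all, behind the trays; not to be disturbed. Origin at the centre of its underside.
Not all that is in view belongs to the job. What is shaped like the stopper but orange is not meant.

How it is judged:
By the outcome, as a careful person would: the job done as asked, in the order asked, and still so for the second after the job is handed in, with the robot touching nothing.
It also fails if it takes over 120 s, if anything falls off the work surface, if the arm or the gripper's body presses on something with over 40 N, if the wrist force passes 120 N, or if a joint passes its speed limit or range.

## Working session

There is one attempt and no reset: what is moved stays moved. The work goes in short steps, Python scripts to look and compute and a tool call to move; the robot and the scene stay as the last step left them, time stands still between calls to the robot, and variables do not carry over. Pictures are saved under pics/ and viewed, and the job is handed in when it is done.

Besides the shell and the picture viewer there is one more tool, called in YAML: its name, and indented under it one key for each argument. apply_moves: Moves the arm, as the interface text tells. Its arguments: {"type":"object","properties":{"targets":{"type":"array"},"newtons":{"type":"number"}},"required":["targets"]}

```bash
ls; mkdir -p pics; python3 - <<'E'
from workcell import bot,cams,job
import cv2,numpy as np
print(bot.read_state())
for n in ["scene","side","wrist"]:
    d=cams.read_camera(n); np.savez(f"{n}0.npz",**d)
    cv2.imwrite(f"pics/{n}0.png",d["color"][:,:,::-1])
    print(n,d["fx"],d["fy"],d["cx"],d["cy"],d.get("eye"),d.get("rotation"),d.get("T_tool_cam"))
E
```

```text
pics
{'time': 0.0, 'q': array([-1.28989543e+00,  2.64741682e-01,  1.60537139e+00, -2.50022993e-05,
        1.27369973e+00, -3.69484785e-02]), 'joint_vel': array([-4.65851559e-06, -1.04996836e-03, -8.13647650e-05, -1.88663353e-04,
        1.39977055e-03,  1.43281733e-04]), 'joint_torque': array([-3.23422501e-03, -5.15121174e+01, -3.67320585e+01, -4.70487739e-04,
        1.28955589e-02,  6.94698571e-06]), 'tool_pos': array([ 0.21071084, -0.64050106,  0.22997117]), 'tcp_rot': array([-3.09982752e+00, -4.96840679e-01,  4.61264274e-04]), 'wrist_force': array([ 0.1024083 , -0.05378877, -1.23158777]), 'torque': array([-0.01865907, -0.01542919,  0.02140415]), 'width': 1.0056215162556548}
scene 396.53998066544256 396.53998066544256 314.98675377929396 204.04575610553047 [0.12983276 0.59099964 0.72461155] [-0.83726532  2.50850399 -1.12680799] None
side 447.47309086765546 447.47309086765546 317.2864715034105 197.78982620497973 [0.11213929 0.66971009 0.80487009] [-0.77947773  2.56136646 -1.16265032] None
wrist 344.8142305182157 344.8142305182157 323.1847527781964 196.8729686038631 None None [[ 5.37892995e-04 -9.52494583e-01 -3.04555051e-01  7.72285247e-02]
 [ 9.99999801e-01  4.11513803e-04  4.79152190e-04 -8.91170708e-04]
 [-3.31061258e-04 -3.04555248e-01  9.52494615e-01 -1.42919014e-01]
 [ 0.00000000e+00  0.00000000e+00  0.00000000e+00  1.00000000e+00]]
```

View pics/scene0.png

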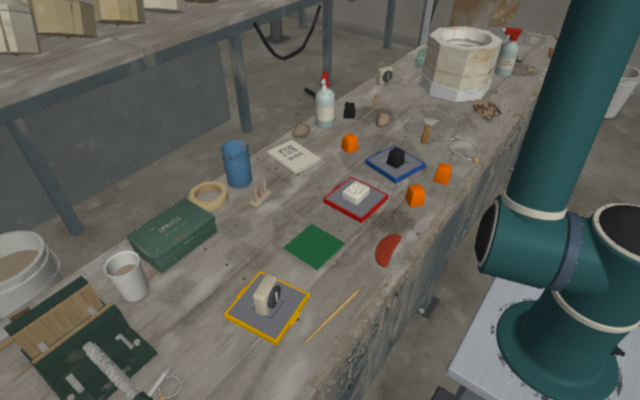

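View pics/side0.png

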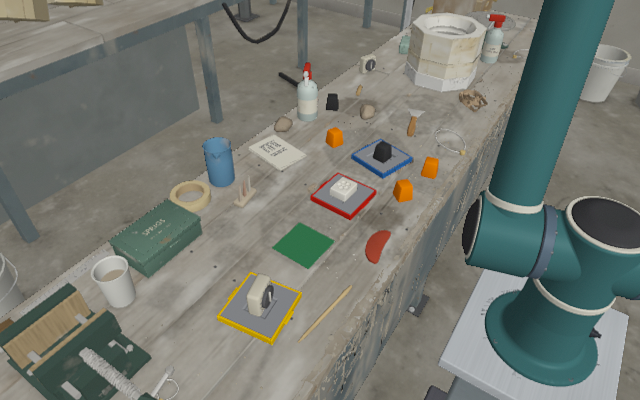

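View pics/wrist0.png

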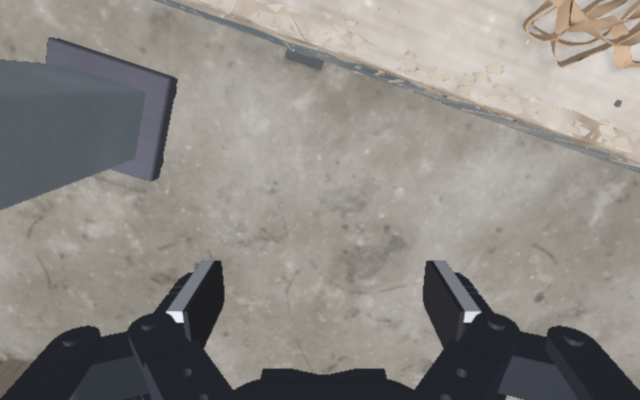

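```bash
cat > h.py <<'E'
import numpy as np,cv2
from scipy.spatial.transform import Rotation as R
def cloud(d,st=None):
    z=d["range_z"]; v,u=np.mgrid[:400,:640]
    P=np.stack([(u-d["cx"])/d["fx"]*z,(v-d["cy"])/d["fy"]*z,z],-1)
    if "eye" in d and d["eye"] is not None:
        W=P@R.from_rotvec(d["rotation"]).as_matrix().T+d["eye"]
    else:
        T=d["T_tool_cam"]; P=P@T[:3,:3].T+T[:3,3]
        W=P@R.from_rotvec(st["tcp_rot"]).as_matrix().T+st["tool_pos"]
    W[z==0]=np.nan
    return W
E
python3 - <<'E'
from h import *
for n in ["scene","side"]:
    d=dict(np.load(f"{n}0.npz")); W=cloud(d); c=d["color"]
    hsv=cv2.cvtColor(c,cv2.COLOR_RGB2HSV)
    hh,s,v=[hsv[...,i].astype(int) for i in range(3)]
    ok=(np.abs(W[...,2])<0.03)&(W[...,0]<1.0)&(W[...,0]>0.2)&(abs(W[...,1])<.6)
    for nm,m in dict(blue=(hh>105)&(hh<125)&(s>130),yel=(hh>18)&(hh<32)&(s>170),red=((hh<5)|(hh>174))&(s>150),green=(hh>55)&(hh<80)&(s>120)).items():
        m=(m&ok).astype(np.uint8)
        k,l,st,ce=cv2.connectedComponentsWithStats(m)
        for i in range(1,k):
            if st[i,4]>80:
                p=W[l==i]; r=cv2.minAreaRect((p[:,:2]*1000).astype(np.float32))
                print(n,nm,st[i,4],ce[i].round(),np.nanmedian(p[:,2]).round(4),r)
    cv2.imwrite(f"pics/{n}_crop.png",cv2.resize(c[90:350,200:480,::-1],None,fx=2.2,fy=2.2,interpolation=cv2.INTER_CUBIC))
    for nm,b in dict(mould=(340,170,372,206),stop=(385,144,408,170),timer=(250,274,284,318),cone=(248,175,275,210)).items():
        if n=="scene":
            p=W[b[1]:b[3],b[0]:b[2]].reshape(-1,3); 
            t=p[p[:,2]>(0.022)]
            print(nm,len(t),np.nanmax(t[:,2]),t.mean(0),t.min(0),t.max(0))
E
```

```text
scene blue 247 [395. 172.] 0.0126 ((516.34228515625, -310.832763671875), (177.66998291015625, 93.16722106933594), 29.247234344482422)
scene yel 694 [268. 316.] 0.0143 ((510.4296875, 261.6679382324219), (146.62789916992188, 143.28955078125), 8.368571281433105)
scene red 314 [356. 209.] 0.0128 ((517.8792114257812, -104.4953842163086), (176.44569396972656, 99.31727600097656), 38.74110412597656)
scene red 104 [388. 241.] 0.0079 ((393.9209899902344, -47.261756896972656), (77.07390594482422, 30.333438873291016), 67.27279663085938)
scene green 1344 [314. 246.] 0.0018 ((536.2030029296875, 65.3804702758789), (107.10514831542969, 106.8428955078125), 87.2794189453125)
mould 388 0.04364608696220995 [ 0.54426141 -0.13047178  0.03693229] [ 0.52059372 -0.16947701  0.02201944] [ 0.57347126 -0.10327452  0.04364609]
stop 223 0.0579544898548664 [ 0.53556587 -0.3405268   0.04271548] [ 0.51714692 -0.36648826  0.02225477] [ 0.56014782 -0.32594963  0.05795449]
timer 826 0.08164916405857192 [0.49687467 0.27486736 0.06448392] [0.4793211  0.23643029 0.02226819] [0.52593498 0.30100614 0.08164916]
cone 102 0.059896396919702055 [0.76719965 0.01546547 0.03782252] [ 0.75446217 -0.02547868  0.02214005] [0.83726909 0.04409555 0.0598964 ]
side blue 208 [374. 167.] 0.0115 ((536.7174072265625, -295.5047607421875), (154.36534118652344, 68.20792388916016), 13.832606315612793)
side yel 749 [259. 316.] 0.0162 ((509.0719299316406, 265.63824462890625), (145.3450927734375, 131.8688507080078), 8.401127815246582)
side red 388 [341. 203.] 0.0143 ((545.538330078125, -136.52005004882812), (130.88232421875, 140.18374633789062), 86.47151184082031)
side green 1438 [303. 245.] 0.0041 ((535.4635620117188, 65.50526428222656), (109.39683532714844, 109.54432678222656), 87.6423568725586)
```

View pics/scene_crop.png

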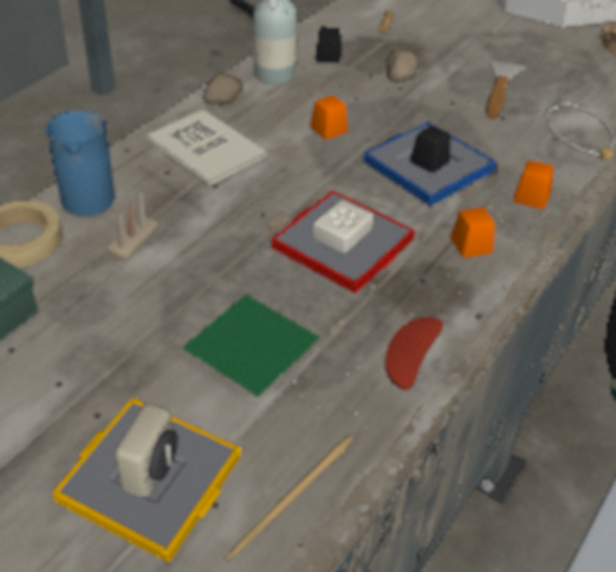

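```bash
cat >> h.py <<'E'
def go(pos,yaw=None,n=None,st=None):
    """print total shift/turn in tool units from current pose to pos with tool down, x axis at yaw (deg)"""
    from workcell import bot
    st=st or bot.read_state()
    M=R.from_rotvec(st["tcp_rot"]).as_matrix(); p=np.array(st["tool_pos"])
    if yaw is None: T=M
    else:
        a=np.radians(yaw); c,s=np.cos(a),np.sin(a)
        T=np.array([[c,s,0],[s,-c,0],[0,0,-1]])
    w=R.from_matrix(M.T@T).as_rotvec(); w=np.degrees(w)/6
    d=M.T@(np.array(pos)-p)/.03
    k=max(np.abs(d).max(),np.abs(w).max()); n=n or int(np.ceil(k-0.02))or 1
    print("t",round(st["time"],2),"pos",p.round(4),"yaw",np.degrees(np.arctan2(M[1,0],M[0,0])).round(2),"tilt",M[:,2].round(3),"F",np.round(st["wrist_force"],1),"w",round(st["width"],3))
    # rows with shifts expressed in changing axes
    print("total d",d.round(3),"w",w.round(3),"n",n)
    for i in range(n):
        Mi=R.from_rotvec(np.radians(w*6)*i/n).as_matrix()
        di=Mi.T@(d/n)
        print("row",i,dict(zip("dx dy dz wx wy wz".split(),[float(x) for x in np.r_[di,w/n].round(2)])))
E
python3 -c "
from h import *
go([.53,-.335,.26],0)"
```

```text
t 0.15 pos [ 0.2108 -0.6406  0.2302] yaw 18.21 tilt [-0.001  0.002 -1.   ] F [-0.3 -0.2 -0.7] w 0.999
total d [13.292 -6.354 -0.98 ] w [-1.700e-02  2.000e-03  3.035e+00] n 14
row 0 {'dx': 0.95, 'dy': -0.45, 'dz': -0.07, 'wx': -0.0, 'wy': 0.0, 'wz': 0.22}
row 1 {'dx': 0.94, 'dy': -0.48, 'dz': -0.07, 'wx': -0.0, 'wy': 0.0, 'wz': 0.22}
row 2 {'dx': 0.93, 'dy': -0.5, 'dz': -0.07, 'wx': -0.0, 'wy': 0.0, 'wz': 0.22}
row 3 {'dx': 0.92, 'dy': -0.52, 'dz': -0.07, 'wx': -0.0, 'wy': 0.0, 'wz': 0.22}
row 4 {'dx': 0.9, 'dy': -0.54, 'dz': -0.07, 'wx': -0.0, 'wy': 0.0, 'wz': 0.22}
row 5 {'dx': 0.89, 'dy': -0.56, 'dz': -0.07, 'wx': -0.0, 'wy': 0.0, 'wz': 0.22}
row 6 {'dx': 0.88, 'dy': -0.58, 'dz': -0.07, 'wx': -0.0, 'wy': 0.0, 'wz': 0.22}
row 7 {'dx': 0.87, 'dy': -0.6, 'dz': -0.07, 'wx': -0.0, 'wy': 0.0, 'wz': 0.22}
row 8 {'dx': 0.85, 'dy': -0.62, 'dz': -0.07, 'wx': -0.0, 'wy': 0.0, 'wz': 0.22}
row 9 {'dx': 0.84, 'dy': -0.64, 'dz': -0.07, 'wx': -0.0, 'wy': 0.0, 'wz': 0.22}
row 10 {'dx': 0.82, 'dy': -0.66, 'dz': -0.07, 'wx': -0.0, 'wy': 0.0, 'wz': 0.22}
row 11 {'dx': 0.81, 'dy': -0.67, 'dz': -0.07, 'wx': -0.0, 'wy': 0.0, 'wz': 0.22}
row 12 {'dx': 0.79, 'dy': -0.69, 'dz': -0.07, 'wx': -0.0, 'wy': 0.0, 'wz': 0.22}
row 13 {'dx': 0.78, 'dy': -0.71, 'dz': -0.07, 'wx': -0.0, 'wy': 0.0, 'wz': 0.22}
```

What could be mistaken, in scene pixels:
- **Stopper:** black (397,156) in the blue tray; black far back (349,109); orange (350,143), (415,195), (443,173).
- **Timer:** (266,296) on the yellow tray; another far back (385,73).
- **Mould:** only (355,190), on the red tray.

I choose (397,156), (266,296) and (355,190). The close crop confirms them: the black block stands in the blue tray, the white block on the red, the cream timer on the yellow.

apply_moves:
  targets:
    - {"dx": 0.95,"dy": -0.45,"dz": -0.1,"wz": 0.22}
    - {"dx": 0.94,"dy": -0.48,"dz": -0.1,"wz": 0.22}
    - {"dx": 0.93,"dy": -0.5,"dz": -0.1,"wz": 0.22}
    - {"dx": 0.92,"dy": -0.52,"dz": -0.1,"wz": 0.22}
    - {"dx": 0.9,"dy": -0.54,"dz": -0.1,"wz": 0.22}

```text
invalid input at $.targets[0]: expected keys dx, dy, dz, wx, wy, wz, jaw
```

apply_moves:
  targets:
    - {"dx": 0.89,"dy": -0.56,"dz": -0.1,"wz": 0.22}
    - {"dx": 0.88,"dy": -0.58,"dz": -0.1,"wz": 0.22}
    - {"dx": 0.87,"dy": -0.6,"dz": -0.1,"wz": 0.22}
    - {"dx": 0.85,"dy": -0.62,"dz": -0.1,"wz": 0.22}
    - {"dx": 0.84,"dy": -0.64,"dz": -0.1,"wz": 0.22}

```text
invalid input at $.targets[0]: expected keys dx, dy, dz, wx, wy, wz, jaw
```

apply_moves:
  targets:
    - {"dx": 0.82,"dy": -0.66,"wz": 0.22}
    - {"dx": 0.81,"dy": -0.67,"wz": 0.22}
    - {"dx": 0.79,"dy": -0.69,"wz": 0.22}
    - {"dx": 0.78,"dy": -0.71,"wz": 0.22}
    - {}

```text
invalid input at $.targets[0]: expected keys dx, dy, dz, wx, wy, wz, jaw
```

```bash
cat > shot.py <<'E'
import sys
from workcell import bot,cams
from h import *
n=sys.argv[1]
st=bot.read_state(); d=cams.read_camera("wrist")
np.savez(f"{n}.npz",tcp_rot=st["tcp_rot"],tool_pos=st["tool_pos"],**d)
cv2.imwrite(f"pics/{n}.png",d["color"][:,:,::-1])
print(st["time"],st["tool_pos"],st["joint_vel"].round(3))
E
python3 shot.py w1
```

```text
0.15 [ 0.21076387 -0.64064401  0.23023114] [ 0.001 -0.003 -0.004  0.001 -0.001  0.001]
```

View pics/w1.png

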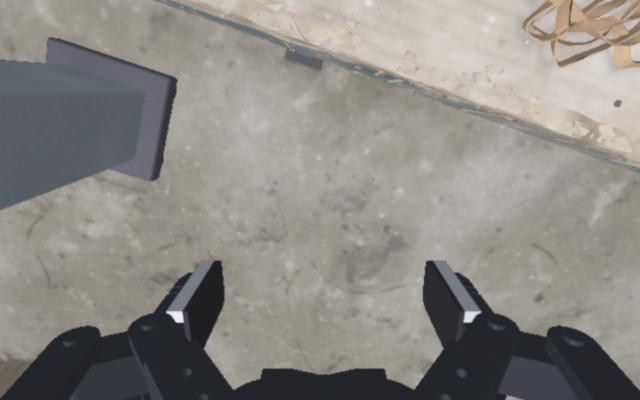

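The call was refused because every key is needed in each row. I'll resend it.

apply_moves:
  targets:
    - {"dx": 0.95,"dy": -0.45,"dz": -0.1,"wx": 0,"wy": 0,"wz": 0.22,"jaw": 1}
    - {"dx": 0.94,"dy": -0.48,"dz": -0.1,"wx": 0,"wy": 0,"wz": 0.22,"jaw": 1}
    - {"dx": 0.93,"dy": -0.5,"dz": -0.1,"wx": 0,"wy": 0,"wz": 0.22,"jaw": 1}
    - {"dx": 0.92,"dy": -0.52,"dz": -0.1,"wx": 0,"wy": 0,"wz": 0.22,"jaw": 1}
    - {"dx": 0.9,"dy": -0.54,"dz": -0.1,"wx": 0,"wy": 0,"wz": 0.22,"jaw": 1}

```text
time: 0.7
tool_pos: [0.3257, -0.5307, 0.2461]
tcp_rot: [-3.125, -0.316, 0.0]
wrist_force: [0.5, -0.1, -0.3]
width: 0.998
```

apply_moves:
  targets:
    - {"dx": 0.89,"dy": -0.56,"dz": -0.1,"wx": 0,"wy": 0,"wz": 0.22,"jaw": 1}
    - {"dx": 0.88,"dy": -0.58,"dz": -0.1,"wx": 0,"wy": 0,"wz": 0.22,"jaw": 1}
    - {"dx": 0.87,"dy": -0.6,"dz": -0.1,"wx": 0,"wy": 0,"wz": 0.22,"jaw": 1}
    - {"dx": 0.85,"dy": -0.62,"dz": -0.1,"wx": 0,"wy": 0,"wz": 0.22,"jaw": 1}
    - {"dx": 0.84,"dy": -0.64,"dz": -0.1,"wx": 0,"wy": 0,"wz": 0.22,"jaw": 1}

```text
time: 1.2
tool_pos: [0.4401, -0.4215, 0.2612]
tcp_rot: [-3.138, -0.136, 0.0]
wrist_force: [0.1, -0.1, -0.5]
width: 1.001
```

apply_moves:
  targets:
    - {"dx": 0.82,"dy": -0.66,"dz": 0,"wx": 0,"wy": 0,"wz": 0.22,"jaw": 1}
    - {"dx": 0.81,"dy": -0.67,"dz": 0,"wx": 0,"wy": 0,"wz": 0.22,"jaw": 1}
    - {"dx": 0.79,"dy": -0.69,"dz": 0,"wx": 0,"wy": 0,"wz": 0.22,"jaw": 1}
    - {"dx": 0.78,"dy": -0.71,"dz": 0,"wx": 0,"wy": 0,"wz": 0.22,"jaw": 1}
    - {"dx": 0,"dy": 0,"dz": 0,"wx": 0,"wy": 0,"wz": 0,"jaw": 1}

```text
time: 1.7
tool_pos: [0.5332, -0.3329, 0.261]
tcp_rot: [-3.14, 0.002, -0.001]
wrist_force: [-0.2, -0.8, -0.6]
width: 1.0
```

```bash
python3 shot.py w1
```

```text
1.7 [ 0.53321835 -0.33287909  0.2609583 ] [-0.047 -0.01   0.014 -0.049  0.007 -0.055]
```

View pics/w1.png

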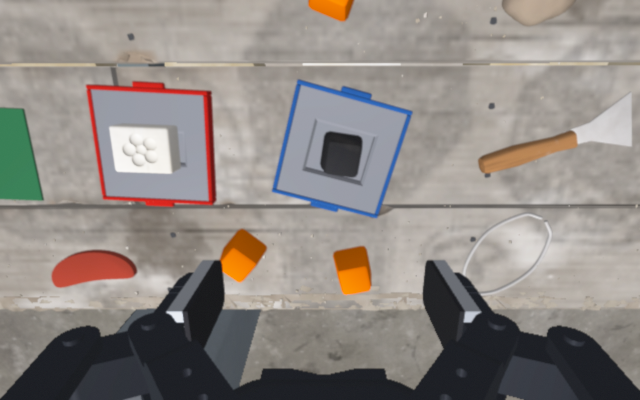

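The wrist picture shows the red tray (152,145) with the mould (143,150), the blue tray (342,150) with the stopper (342,153), and orange blocks at (242,254), (352,270) and (330,5).

```bash
cat >> h.py <<'E'
def rays(uv,d,st,z):
    uv=np.asarray(uv,float).reshape(-1,2)
    P=np.stack([(uv[:,0]-d["cx"])/d["fx"],(uv[:,1]-d["cy"])/d["fy"],np.ones(len(uv))],-1)
    T=d["T_tool_cam"]; M=R.from_rotvec(st["tcp_rot"]).as_matrix()
    D=P@(M@T[:3,:3]).T; o=M@T[:3,3]+st["tool_pos"]
    return o+D*((z-o[2])/D[:,2])[:,None]
def rect(mask,d,st,z,what=""):
    cs,_=cv2.findContours(mask.astype(np.uint8),cv2.RETR_EXTERNAL,cv2.CHAIN_APPROX_NONE)
    c=max(cs,key=cv2.contourArea).reshape(-1,2)
    w=rays(c,d,st,z)[:,:2]*1000
    r=cv2.minAreaRect(w.astype(np.float32)); print(what,np.round(r[0],1),np.round(r[1],1),round(r[2],2))
    return r
def hsv(d):
    h=cv2.cvtColor(d["color"],cv2.COLOR_RGB2HSV).astype(int); return h[...,0],h[...,1],h[...,2]
def load(n):
    d=dict(np.load(n+".npz")); return d,dict(tcp_rot=d["tcp_rot"],tool_pos=d["tool_pos"])
def hole(m):
    """largest enclosed hole(s) of ring mask"""
    m=m.astype(np.uint8)
    k,l,s,_=cv2.connectedComponentsWithStats(m); m=(l==1+np.argmax(s[1:,4])).astype(np.uint8)
    cs,hi=cv2.findContours(m,cv2.RETR_CCOMP,cv2.CHAIN_APPROX_NONE)
    o=np.zeros_like(m); best=max([c for c,q in zip(cs,hi[0]) if q[3]>=0],key=cv2.contourArea)
    cv2.drawContours(o,[best],-1,1,-1); return o
E
python3 - <<'E'
from h import *
d,st=load("w1"); W=cloud(d,st); h,s,v=hsv(d)
for nm,m in dict(blue=(h>100)&(h<125)&(s>110),red=((h<6)|(h>174))&(s>150)&(np.arange(400)[:,None]<225)).items():
    o=hole(m); o2=cv2.erode(o,np.ones((3,3)))
    rect(o,d,st,.017,nm+" foam")
    z=W[...,2][o2>0]; print("z foam median",np.nanmedian(z), "top",np.nanpercentile(z,99))
    if nm=="blue":
        k=(o>0)&(W[...,2]>.045); print("top z",np.nanmedian(W[...,2][k])); rect(k,d,st,.056,"stopper top(depth)")
        k=(o>0)&(v<60); rect(k,d,st,.056,"stopper dark")
    else:
        k=(o>0)&(W[...,2]>.034); print("top z",np.nanmedian(W[...,2][k])); rect(k,d,st,.042,"mould top(depth)")
c=d["color"][60:300,70:430,::-1]
cv2.imwrite("pics/w1c.png",cv2.resize(c,None,fx=2.2,fy=2.2,interpolation=cv2.INTER_CUBIC))
E
```

```text
blue foam [ 539.  -350.2] [122.8 122.8] 75.01
z foam median 0.016200822635226014 top 0.0570067050256822
top z 0.05575349975013713
stopper top(depth) [ 541.8 -351.3] [36.3 36.7] 81.63
stopper dark [ 545.5 -350. ] [37.8 39.9] 81.31
red foam [ 545.  -139.2] [123.6 123.5] 87.01
z foam median 0.016535666013742664 top 0.04323873505186497
top z 0.0415412020728437
mould top(depth) [ 548.5 -141.3] [64.4 49.8] 87.84
```

View pics/w1c.png

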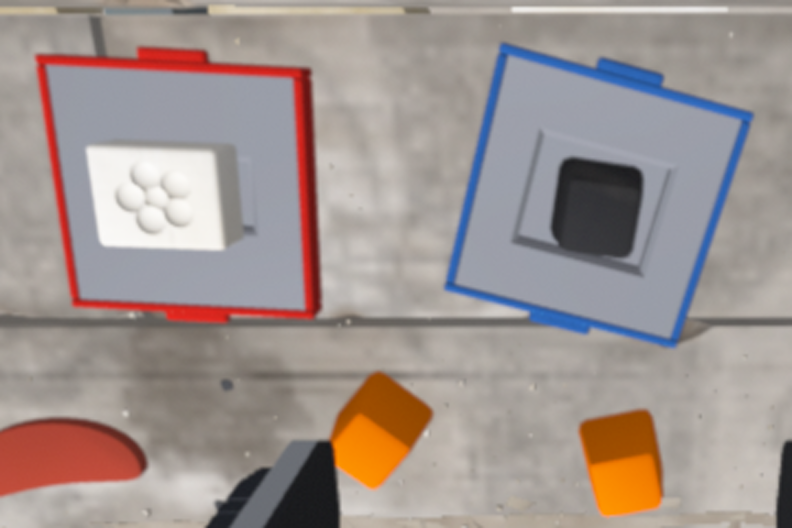

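```bash
python3 -c "
from h import *
go([.542,-.351,.08],-8.4,6)"
```

```text
t 1.75 pos [ 0.5319 -0.3343  0.2609] yaw -0.09 tilt [-0.001  0.    -1.   ] F [-0.5 -0.9  0.5] w 1.002
total d [0.341 0.559 6.029] w [-0.003  0.005  1.386] n 6
row 0 {'dx': 0.06, 'dy': 0.09, 'dz': 1.0, 'wx': -0.0, 'wy': 0.0, 'wz': 0.23}
row 1 {'dx': 0.06, 'dy': 0.09, 'dz': 1.0, 'wx': -0.0, 'wy': 0.0, 'wz': 0.23}
row 2 {'dx': 0.06, 'dy': 0.09, 'dz': 1.0, 'wx': -0.0, 'wy': 0.0, 'wz': 0.23}
row 3 {'dx': 0.06, 'dy': 0.09, 'dz': 1.0, 'wx': -0.0, 'wy': 0.0, 'wz': 0.23}
row 4 {'dx': 0.07, 'dy': 0.09, 'dz': 1.0, 'wx': -0.0, 'wy': 0.0, 'wz': 0.23}
row 5 {'dx': 0.07, 'dy': 0.09, 'dz': 1.0, 'wx': -0.0, 'wy': 0.0, 'wz': 0.23}
```

apply_moves:
  targets:
    - {"dx": 0.08,"dy": 0.13,"dz": 1.0,"wx": 0,"wy": 0,"wz": 0.28,"jaw": 1}
    - {"dx": 0.08,"dy": 0.13,"dz": 1.0,"wx": 0,"wy": 0,"wz": 0.28,"jaw": 1}
    - {"dx": 0.08,"dy": 0.1,"dz": 1.0,"wx": 0,"wy": 0,"wz": 0.28,"jaw": 1}
    - {"dx": 0.08,"dy": 0.1,"dz": 1.0,"wx": 0,"wy": 0,"wz": 0.28,"jaw": 1}
    - {"dx": 0.08,"dy": 0.1,"dz": 1.0,"wx": 0,"wy": 0,"wz": 0.28,"jaw": 1}

```text
time: 2.25
tool_pos: [0.5409, -0.3544, 0.1101]
tcp_rot: [3.132, -0.24, -0.001]
wrist_force: [0.5, -0.3, 0.0]
width: 1.002
```

apply_moves:
  targets:
    - {"dx": 0,"dy": 0,"dz": 0.5,"wx": 0,"wy": 0,"wz": 0,"jaw": 1}
    - {"dx": 0,"dy": 0,"dz": 0,"wx": 0,"wy": 0,"wz": 0,"jaw": 1}
    - {"dx": 0,"dy": 0,"dz": 0,"wx": 0,"wy": 0,"wz": 0,"jaw": 1}

```text
time: 2.55
tool_pos: [0.5418, -0.3538, 0.097]
tcp_rot: [3.132, -0.237, 0.0]
wrist_force: [0.2, -0.2, 0.6]
width: 1.002
```

```bash
python3 shot.py w2;python3 -c "
from h import *
go([.542,-.351,.021],-8.4)"
```

```text
2.55 [ 0.54183645 -0.35384202  0.09698296] [ 0.005 -0.024 -0.025  0.    -0.002  0.003]
t 2.6 pos [ 0.5426 -0.3542  0.098 ] yaw -8.67 tilt [ 0.002 -0.002 -1.   ] F [-0.2 -0.2  0.2] w 1.001
total d [-0.042 -0.105  2.568] w [ 0.011 -0.021 -0.045] n 3
row 0 {'dx': -0.01, 'dy': -0.04, 'dz': 0.86, 'wx': 0.0, 'wy': -0.01, 'wz': -0.01}
row 1 {'dx': -0.01, 'dy': -0.03, 'dz': 0.86, 'wx': 0.0, 'wy': -0.01, 'wz': -0.01}
row 2 {'dx': -0.01, 'dy': -0.03, 'dz': 0.86, 'wx': 0.0, 'wy': -0.01, 'wz': -0.01}
```

View pics/w2.png

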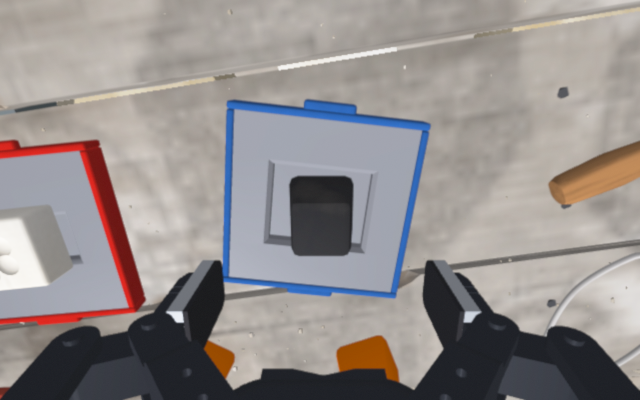

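The stopper (321,215) sits midway between the fingers and square to them. I'll go down and grip.

apply_moves:
  targets:
    - {"dx": 0,"dy": -0.05,"dz": 0.9,"wx": 0,"wy": 0,"wz": 0,"jaw": 1}
    - {"dx": 0,"dy": -0.05,"dz": 0.8,"wx": 0,"wy": 0,"wz": 0,"jaw": 1}
    - {"dx": 0,"dy": 0,"dz": 0.6,"wx": 0,"wy": 0,"wz": 0,"jaw": 1}
    - {"dx": 0,"dy": 0,"dz": 0.25,"wx": 0,"wy": 0,"wz": 0,"jaw": 1}
    - {"dx": 0,"dy": 0,"dz": 0,"wx": 0,"wy": 0,"wz": 0,"jaw": 1}

```text
time: 3.1
tool_pos: [0.5426, -0.3504, 0.0202]
tcp_rot: [3.132, -0.237, 0.0]
wrist_force: [-0.6, -1.0, -0.2]
width: 0.999
```

apply_moves:
  targets:
    - {"dx": 0,"dy": 0,"dz": 0,"wx": 0,"wy": 0,"wz": 0,"jaw": 0.3}
    - {"dx": 0,"dy": 0,"dz": 0,"wx": 0,"wy": 0,"wz": 0,"jaw": 0.3}
    - {"dx": 0,"dy": 0,"dz": 0,"wx": 0,"wy": 0,"wz": 0,"jaw": 0.3}
    - {"dx": 0,"dy": 0,"dz": 0,"wx": 0,"wy": 0,"wz": 0,"jaw": 0.3}
    - {"dx": 0,"dy": 0,"dz": 0,"wx": 0,"wy": 0,"wz": 0,"jaw": 0.3}
  newtons: 25

```text
time: 3.6
tool_pos: [0.5433, -0.351, 0.0215]
tcp_rot: [3.131, -0.237, 0.003]
wrist_force: [0.2, 0.4, 5.8]
width: 0.47
```

```bash
python3 shot.py w3;python3 -c "
from h import *
go([.542,-.351,.021],-8.4)"
```

```text
3.6 [ 0.54334223 -0.3510407   0.02145792] [-0.    -0.001  0.001  0.001  0.001  0.001]
t 3.65 pos [ 0.5434 -0.351   0.0215] yaw -8.67 tilt [ 0.002 -0.001 -1.   ] F [-1.5  1.   6. ] w 0.472
total d [-0.046  0.006  0.016] w [ 0.011 -0.022 -0.045] n 1
row 0 {'dx': -0.05, 'dy': 0.01, 'dz': 0.02, 'wx': 0.01, 'wy': -0.02, 'wz': -0.05}
```

View pics/w3.png

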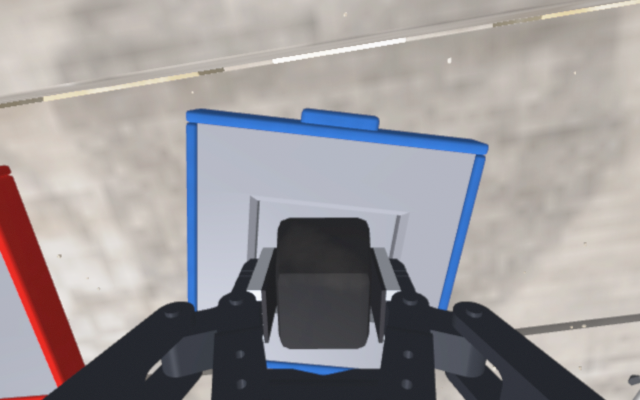

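Gripped: width 0.47 is about 40 mm, as it should be. I'll lift.

apply_moves:
  targets:
    - {"dx": 0,"dy": 0,"dz": -0.3,"wx": 0,"wy": 0,"wz": 0,"jaw": 0.3}
    - {"dx": 0,"dy": 0,"dz": -0.6,"wx": 0,"wy": 0,"wz": 0,"jaw": 0.3}
    - {"dx": 0,"dy": 0,"dz": -0.9,"wx": 0,"wy": 0,"wz": 0,"jaw": 0.3}
    - {"dx": 0,"dy": 0,"dz": -0.9,"wx": 0,"wy": 0,"wz": 0,"jaw": 0.3}
    - {"dx": 0,"dy": 0,"dz": -0.7,"wx": 0,"wy": 0,"wz": 0,"jaw": 0.3}

```text
time: 4.15
tool_pos: [0.5426, -0.3505, 0.1237]
tcp_rot: [3.132, -0.237, 0.002]
wrist_force: [-0.5, -0.3, -0.5]
width: 0.472
```

```bash
python3 -c "
from h import *
go([.537,.066,.13],0,15)"
```

```text
t 4.15 pos [ 0.5426 -0.3505  0.1237] yaw -8.67 tilt [ 0.001 -0.001 -1.   ] F [-0.5 -0.3 -0.5] w 0.472
total d [ -2.279 -13.695  -0.218] w [ 0.005 -0.01  -1.445] n 15
row 0 {'dx': -0.15, 'dy': -0.91, 'dz': -0.01, 'wx': 0.0, 'wy': -0.0, 'wz': -0.1}
row 1 {'dx': -0.14, 'dy': -0.91, 'dz': -0.01, 'wx': 0.0, 'wy': -0.0, 'wz': -0.1}
row 2 {'dx': -0.13, 'dy': -0.92, 'dz': -0.01, 'wx': 0.0, 'wy': -0.0, 'wz': -0.1}
row 3 {'dx': -0.12, 'dy': -0.92, 'dz': -0.01, 'wx': 0.0, 'wy': -0.0, 'wz': -0.1}
row 4 {'dx': -0.11, 'dy': -0.92, 'dz': -0.01, 'wx': 0.0, 'wy': -0.0, 'wz': -0.1}
row 5 {'dx': -0.11, 'dy': -0.92, 'dz': -0.01, 'wx': 0.0, 'wy': -0.0, 'wz': -0.1}
row 6 {'dx': -0.1, 'dy': -0.92, 'dz': -0.01, 'wx': 0.0, 'wy': -0.0, 'wz': -0.1}
row 7 {'dx': -0.09, 'dy': -0.92, 'dz': -0.01, 'wx': 0.0, 'wy': -0.0, 'wz': -0.1}
row 8 {'dx': -0.08, 'dy': -0.92, 'dz': -0.01, 'wx': 0.0, 'wy': -0.0, 'wz': -0.1}
row 9 {'dx': -0.07, 'dy': -0.92, 'dz': -0.01, 'wx': 0.0, 'wy': -0.0, 'wz': -0.1}
row 10 {'dx': -0.06, 'dy': -0.92, 'dz': -0.01, 'wx': 0.0, 'wy': -0.0, 'wz': -0.1}
row 11 {'dx': -0.05, 'dy': -0.92, 'dz': -0.01, 'wx': 0.0, 'wy': -0.0, 'wz': -0.1}
row 12 {'dx': -0.04, 'dy': -0.92, 'dz': -0.01, 'wx': 0.0, 'wy': -0.0, 'wz': -0.1}
row 13 {'dx': -0.03, 'dy': -0.93, 'dz': -0.01, 'wx': 0.0, 'wy': -0.0, 'wz': -0.1}
row 14 {'dx': -0.02, 'dy': -0.93, 'dz': -0.01, 'wx': 0.0, 'wy': -0.0, 'wz': -0.1}
```

apply_moves:
  targets:
    - {"dx": -0.15,"dy": -0.91,"dz": 0,"wx": 0,"wy": 0,"wz": -0.1,"jaw": 0.3}
    - {"dx": -0.14,"dy": -0.91,"dz": 0,"wx": 0,"wy": 0,"wz": -0.1,"jaw": 0.3}
    - {"dx": -0.13,"dy": -0.92,"dz": 0,"wx": 0,"wy": 0,"wz": -0.1,"jaw": 0.3}
    - {"dx": -0.12,"dy": -0.92,"dz": 0,"wx": 0,"wy": 0,"wz": -0.1,"jaw": 0.3}
    - {"dx": -0.11,"dy": -0.92,"dz": 0,"wx": 0,"wy": 0,"wz": -0.1,"jaw": 0.3}

```text
time: 4.65
tool_pos: [0.5405, -0.2103, 0.122]
tcp_rot: [-3.138, 0.155, 0.0]
wrist_force: [-0.7, -0.1, -0.2]
width: 0.463
```

apply_moves:
  targets:
    - {"dx": -0.11,"dy": -0.92,"dz": 0,"wx": 0,"wy": 0,"wz": -0.1,"jaw": 0.3}
    - {"dx": -0.1,"dy": -0.92,"dz": 0,"wx": 0,"wy": 0,"wz": -0.1,"jaw": 0.3}
    - {"dx": -0.09,"dy": -0.92,"dz": 0,"wx": 0,"wy": 0,"wz": -0.1,"jaw": 0.3}
    - {"dx": -0.08,"dy": -0.92,"dz": 0,"wx": 0,"wy": 0,"wz": -0.1,"jaw": 0.3}
    - {"dx": -0.07,"dy": -0.92,"dz": 0,"wx": 0,"wy": 0,"wz": -0.1,"jaw": 0.3}

```text
time: 5.15
tool_pos: [0.5378, -0.0717, 0.122]
tcp_rot: [-3.141, 0.073, 0.0]
wrist_force: [-0.2, -0.3, -1.5]
width: 0.466
```

apply_moves:
  targets:
    - {"dx": -0.06,"dy": -0.92,"dz": 0,"wx": 0,"wy": 0,"wz": -0.1,"jaw": 0.3}
    - {"dx": -0.05,"dy": -0.92,"dz": 0,"wx": 0,"wy": 0,"wz": -0.1,"jaw": 0.3}
    - {"dx": -0.04,"dy": -0.92,"dz": 0,"wx": 0,"wy": 0,"wz": -0.1,"jaw": 0.3}
    - {"dx": -0.03,"dy": -0.9,"dz": 0,"wx": 0,"wy": 0,"wz": -0.1,"jaw": 0.3}
    - {"dx": 0,"dy": 0,"dz": 0,"wx": 0,"wy": 0,"wz": 0,"jaw": 0.3}

```text
time: 5.65
tool_pos: [0.5357, 0.0398, 0.122]
tcp_rot: [-3.141, 0.003, 0.0]
wrist_force: [-0.2, 0.3, -0.7]
width: 0.469
```

```bash
python3 shot.py w4; python3 -c "
from h import *
go([.537,.066,.0195],0,5)"
```

```text
5.65 [0.53573274 0.03975048 0.12199121] [-0.04   0.001  0.001 -0.038 -0.003 -0.031]
t 5.7 pos [0.5358 0.0384 0.122 ] yaw -0.11 tilt [-0. -0. -1.] F [ 0.9 -1.  -0.1] w 0.471
total d [ 0.037 -0.921  3.415] w [ 0.     0.002 -0.019] n 5
row 0 {'dx': 0.01, 'dy': -0.18, 'dz': 0.68, 'wx': 0.0, 'wy': 0.0, 'wz': -0.0}
row 1 {'dx': 0.01, 'dy': -0.18, 'dz': 0.68, 'wx': 0.0, 'wy': 0.0, 'wz': -0.0}
row 2 {'dx': 0.01, 'dy': -0.18, 'dz': 0.68, 'wx': 0.0, 'wy': 0.0, 'wz': -0.0}
row 3 {'dx': 0.01, 'dy': -0.18, 'dz': 0.68, 'wx': 0.0, 'wy': 0.0, 'wz': -0.0}
row 4 {'dx': 0.01, 'dy': -0.18, 'dz': 0.68, 'wx': 0.0, 'wy': 0.0, 'wz': -0.0}
```

View pics/w4.png

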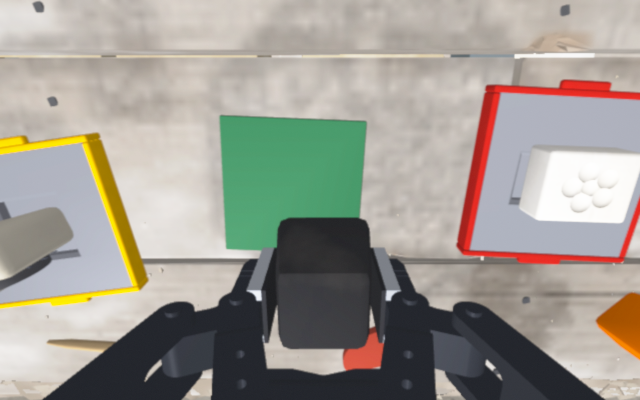

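The stopper (323,280) is held squarely. The mat is just left and ahead. I'll lower it onto the mat.

apply_moves:
  targets:
    - {"dx": 0.02,"dy": -0.3,"dz": 0.8,"wx": 0,"wy": 0,"wz": 0,"jaw": 0.3}
    - {"dx": 0.02,"dy": -0.3,"dz": 0.8,"wx": 0,"wy": 0,"wz": 0,"jaw": 0.3}
    - {"dx": 0,"dy": -0.3,"dz": 0.8,"wx": 0,"wy": 0,"wz": 0,"jaw": 0.3}
    - {"dx": 0,"dy": 0,"dz": 0.7,"wx": 0,"wy": 0,"wz": 0,"jaw": 0.3}
    - {"dx": 0,"dy": 0,"dz": 0,"wx": 0,"wy": 0,"wz": 0,"jaw": 0.3}

```text
time: 6.2
tool_pos: [0.5343, 0.0631, 0.0257]
tcp_rot: [3.141, -0.008, -0.011]
wrist_force: [-1.4, 0.6, -1.7]
width: 0.468
```

apply_moves:
  targets:
    - {"dx": 0,"dy": 0,"dz": 0.15,"wx": 0,"wy": 0,"wz": 0,"jaw": 0.3}
    - {"dx": 0,"dy": 0,"dz": 0.1,"wx": 0,"wy": 0,"wz": 0,"jaw": 0.3}
    - {"dx": 0,"dy": 0,"dz": 0,"wx": 0,"wy": 0,"wz": 0,"jaw": 0.3}

```text
time: 6.5
tool_pos: [0.5383, 0.0637, 0.0221]
tcp_rot: [-3.142, 0.008, -0.002]
wrist_force: [-0.7, -1.3, -0.7]
width: 0.472
```

apply_moves:
  targets:
    - {"dx": 0,"dy": 0,"dz": 0.07,"wx": 0,"wy": 0,"wz": 0,"jaw": 0.3}
    - {"dx": 0,"dy": 0,"dz": 0.03,"wx": 0,"wy": 0,"wz": 0,"jaw": 0.3}
    - {"dx": 0,"dy": 0,"dz": 0,"wx": 0,"wy": 0,"wz": 0,"jaw": 0.3}
    - {"dx": 0,"dy": 0,"dz": 0,"wx": 0,"wy": 0,"wz": 0,"jaw": 0.3}

```text
time: 6.9
tool_pos: [0.5377, 0.0641, 0.0185]
tcp_rot: [3.142, -0.007, 0.001]
wrist_force: [0.2, 0.1, -0.3]
width: 0.471
```

apply_moves:
  targets:
    - {"dx": 0,"dy": 0,"dz": 0.02,"wx": 0,"wy": 0,"wz": 0,"jaw": 0.6}
    - {"dx": 0,"dy": 0,"dz": 0,"wx": 0,"wy": 0,"wz": 0,"jaw": 1}
    - {"dx": 0,"dy": 0,"dz": 0,"wx": 0,"wy": 0,"wz": 0,"jaw": 1}
    - {"dx": 0,"dy": 0,"dz": -0.3,"wx": 0,"wy": 0,"wz": 0,"jaw": 1}
    - {"dx": 0,"dy": 0,"dz": -0.9,"wx": 0,"wy": 0,"wz": 0,"jaw": 1}

```text
time: 7.4
tool_pos: [0.5348, 0.0639, 0.0518]
tcp_rot: [3.141, -0.008, -0.01]
wrist_force: [-0.0, -0.1, -0.1]
width: 1.001
```

apply_moves:
  targets:
    - {"dx": 0,"dy": 0,"dz": -1,"wx": 0,"wy": 0,"wz": 0,"jaw": 1}
    - {"dx": 0,"dy": 0,"dz": -1,"wx": 0,"wy": 0,"wz": 0,"jaw": 1}
    - {"dx": 0,"dy": 0,"dz": -1,"wx": 0,"wy": 0,"wz": 0,"jaw": 1}
    - {"dx": 0,"dy": 0,"dz": -1,"wx": 0,"wy": 0,"wz": 0,"jaw": 1}
    - {"dx": -0.5,"dy": 0,"dz": -1,"wx": 0,"wy": 0,"wz": 0,"jaw": 1}

```text
time: 7.9
tool_pos: [0.5237, 0.0641, 0.2061]
tcp_rot: [-3.141, 0.008, -0.004]
wrist_force: [-0.2, -0.0, 0.4]
width: 1.0
```

apply_moves:
  targets:
    - {"dx": -0.5,"dy": 0,"dz": -0.5,"wx": 0,"wy": 0,"wz": 0,"jaw": 1}
    - {"dx": 0,"dy": 0,"dz": 0,"wx": 0,"wy": 0,"wz": 0,"jaw": 1}
    - {"dx": 0,"dy": 0,"dz": 0,"wx": 0,"wy": 0,"wz": 0,"jaw": 1}

```text
time: 8.2
tool_pos: [0.5078, 0.0642, 0.2192]
tcp_rot: [-3.141, 0.007, -0.003]
wrist_force: [-0.1, 0.6, -0.8]
width: 1.003
```

```bash
python3 shot.py w5
```

```text
8.2 [0.50777461 0.06423363 0.2192157 ] [-0.003  0.032  0.018 -0.001 -0.003  0.   ]
```

View pics/w5.png

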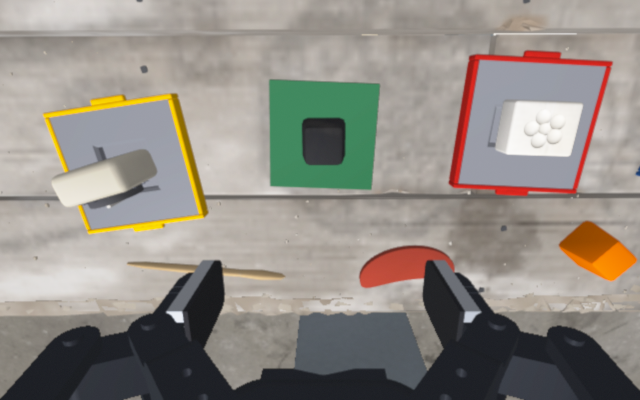

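The stopper stands on the mat (323,141). Also in view are the mould (540,128) on red and the timer (105,178) on yellow, its dial facing down-image (towards the robot).

```bash
cat > meas.py <<'E'
import sys
from h import *
d,st=load(sys.argv[1]); W=cloud(d,st); h,s,v=hsv(d); row=np.arange(400)[:,None]<235
Z=W[...,2]
for nm,m in dict(red=((h<6)|(h>174))&(s>150)&row,yel=(h>18)&(h<32)&(s>170)&row,blue=(h>100)&(h<125)&(s>110)&row).items():
    if m.sum()<400: continue
    try: o=hole(m)
    except Exception as e: continue
    r=rect(o,d,st,.017,nm+" foam")
    cv2.imwrite(f"/tmp/{nm}.png",o*255)
def blob(nm,k,z):
    k=k.astype(np.uint8); n,l,s_,_=cv2.connectedComponentsWithStats(k)
    i=1+np.argmax(s_[1:,4]); k=l==i
    print(nm,"z",np.nanmedian(Z[k]).round(4),end=" "); rect(k,d,st,z,"")
wx=W[...,0];wy=W[...,1]
blob("stopper top",row&(v<70)&(Z>.045)&(wx>.45),.053)
blob("white mould top",row&(Z>.037)&(Z<.047)&(s<40)&(v>150)&(wy<-.05)&(wx>.45),.042)
t=(Z>.076)&(Z<.09)&(wx>.42)&(wy>.15)
if t.sum()>50: blob("timer top",t,.081)
E
python3 meas.py w5
```

```text
red foam [ 545.6 -137.8] [123.  122.8] 86.98
stopper top z 0.0527  [536.2  64.3] [35.4 35. ] 89.76
white mould top z 0.0418  [ 548.3 -136.5] [64.  49.2] 87.78
timer top z 0.0797  [507.6 262.1] [29.8 62.9] 16.18
```

```bash
python3 -c "
from h import *
go([.5484,-.1389,.09],-2.2,7)"
```

```text
t 8.25 pos [0.5074 0.0642 0.2182] yaw -0.27 tilt [-0. -0. -1.] F [ 0.6  0.1 -0.7] w 0.997
total d [1.399 6.762 4.274] w [0.    0.002 0.322] n 7
row 0 {'dx': 0.2, 'dy': 0.97, 'dz': 0.61, 'wx': 0.0, 'wy': 0.0, 'wz': 0.05}
row 1 {'dx': 0.2, 'dy': 0.97, 'dz': 0.61, 'wx': 0.0, 'wy': 0.0, 'wz': 0.05}
row 2 {'dx': 0.21, 'dy': 0.96, 'dz': 0.61, 'wx': 0.0, 'wy': 0.0, 'wz': 0.05}
row 3 {'dx': 0.21, 'dy': 0.96, 'dz': 0.61, 'wx': 0.0, 'wy': 0.0, 'wz': 0.05}
row 4 {'dx': 0.22, 'dy': 0.96, 'dz': 0.61, 'wx': 0.0, 'wy': 0.0, 'wz': 0.05}
row 5 {'dx': 0.22, 'dy': 0.96, 'dz': 0.61, 'wx': 0.0, 'wy': 0.0, 'wz': 0.05}
row 6 {'dx': 0.23, 'dy': 0.96, 'dz': 0.61, 'wx': 0.0, 'wy': 0.0, 'wz': 0.05}
```

apply_moves:
  targets:
    - {"dx": 0.2,"dy": 0.97,"dz": 0.2,"wx": 0,"wy": 0,"wz": 0.05,"jaw": 1}
    - {"dx": 0.2,"dy": 0.97,"dz": 0.3,"wx": 0,"wy": 0,"wz": 0.05,"jaw": 1}
    - {"dx": 0.21,"dy": 0.96,"dz": 0.6,"wx": 0,"wy": 0,"wz": 0.05,"jaw": 1}
    - {"dx": 0.21,"dy": 0.96,"dz": 0.8,"wx": 0,"wy": 0,"wz": 0.05,"jaw": 1}
    - {"dx": 0.22,"dy": 0.96,"dz": 0.8,"wx": 0,"wy": 0,"wz": 0.05,"jaw": 1}

```text
time: 8.75
tool_pos: [0.5364, -0.082, 0.1354]
tcp_rot: [-3.141, 0.049, 0.003]
wrist_force: [0.3, -0.4, -0.9]
width: 1.001
```

apply_moves:
  targets:
    - {"dx": 0.22,"dy": 0.96,"dz": 0.8,"wx": 0,"wy": 0,"wz": 0.05,"jaw": 1}
    - {"dx": 0.23,"dy": 0.96,"dz": 0.7,"wx": 0,"wy": 0,"wz": 0.05,"jaw": 1}
    - {"dx": 0,"dy": 0,"dz": 0,"wx": 0,"wy": 0,"wz": 0,"jaw": 1}
    - {"dx": 0,"dy": 0,"dz": 0,"wx": 0,"wy": 0,"wz": 0,"jaw": 1}
    - {"dx": 0,"dy": 0,"dz": 0,"wx": 0,"wy": 0,"wz": 0,"jaw": 1}

```text
time: 9.25
tool_pos: [0.5481, -0.1383, 0.0924]
tcp_rot: [-3.14, 0.065, 0.001]
wrist_force: [0.4, 0.1, -1.1]
width: 0.997
```

```bash
python3 shot.py w6; python3 meas.py w6; python3 -c "
from h import *
go([.5484,-.1389,.024],-2.2,4)"
```

```text
9.25 [ 0.54811812 -0.13829784  0.09240636] [ 0.011 -0.021 -0.008 -0.002 -0.001 -0.   ]
stopper top z 0.0473  [553.6  43.3] [9.4 3.7] 87.67
white mould top z 0.0417  [ 556.2 -139. ] [61.1 33.4] 87.67
t 9.3 pos [ 0.5484 -0.1382  0.093 ] yaw -2.33 tilt [ 0.  0. -1.] F [ 0.3  0.1 -0.5] w 1.0
total d [-0.     0.025  2.298] w [-0.002 -0.003 -0.022] n 4
row 0 {'dx': -0.0, 'dy': 0.01, 'dz': 0.57, 'wx': -0.0, 'wy': -0.0, 'wz': -0.01}
row 1 {'dx': -0.0, 'dy': 0.01, 'dz': 0.57, 'wx': -0.0, 'wy': -0.0, 'wz': -0.01}
row 2 {'dx': -0.0, 'dy': 0.01, 'dz': 0.57, 'wx': -0.0, 'wy': -0.0, 'wz': -0.01}
row 3 {'dx': 0.0, 'dy': 0.01, 'dz': 0.57, 'wx': -0.0, 'wy': -0.0, 'wz': -0.01}
```

View pics/w6.png

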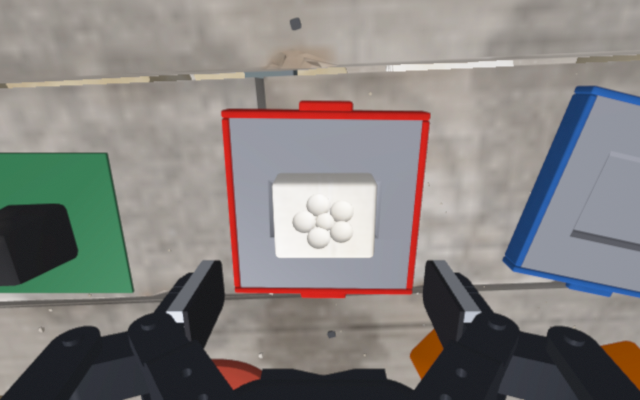

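```bash
python3 -c "
from h import *
d,st=load('w6')
print(rays([[275,184],[375,184],[275,258],[375,258]],d,st,.042).round(4))
print(rays([[272,182],[378,182]],d,st,.016).round(4))
"
```

```text
[[ 0.5723 -0.1107  0.042 ]
 [ 0.5699 -0.1688  0.042 ]
 [ 0.5245 -0.1067  0.042 ]
 [ 0.5219 -0.1691  0.042 ]]
[[ 0.5666 -0.1048  0.016 ]
 [ 0.5638 -0.1746  0.016 ]]
```

apply_moves:
  targets:
    - {"dx": 0,"dy": 0,"dz": 0.8,"wx": 0,"wy": 0,"wz": 0,"jaw": 1}
    - {"dx": 0,"dy": 0,"dz": 0.8,"wx": 0,"wy": 0,"wz": 0,"jaw": 1}
    - {"dx": 0,"dy": 0,"dz": 0.5,"wx": 0,"wy": 0,"wz": 0,"jaw": 1}
    - {"dx": 0,"dy": 0,"dz": 0.2,"wx": 0,"wy": 0,"wz": 0,"jaw": 1}
    - {"dx": 0,"dy": 0,"dz": 0,"wx": 0,"wy": 0,"wz": 0,"jaw": 1}

```text
time: 9.8
tool_pos: [0.5477, -0.1382, 0.0233]
tcp_rot: [-3.141, 0.064, 0.002]
wrist_force: [0.1, 0.4, 0.3]
width: 1.0
```

apply_moves:
  targets:
    - {"dx": 0,"dy": 0,"dz": 0,"wx": 0,"wy": 0,"wz": 0,"jaw": 0.5}
    - {"dx": 0,"dy": 0,"dz": 0,"wx": 0,"wy": 0,"wz": 0,"jaw": 0.5}
    - {"dx": 0,"dy": 0,"dz": 0,"wx": 0,"wy": 0,"wz": 0,"jaw": 0.5}
    - {"dx": 0,"dy": 0,"dz": 0,"wx": 0,"wy": 0,"wz": 0,"jaw": 0.5}
  newtons: 35

```text
time: 10.2
tool_pos: [0.5495, -0.1392, 0.0253]
tcp_rot: [3.14, -0.065, 0.004]
wrist_force: [-0.0, 0.2, 6.3]
width: 0.719
```

```bash
python3 shot.py w7;python3 -c "
from h import *
go([.5484,-.1389,.0240],-2.2)"
```

```text
10.2 [ 0.54947905 -0.13922354  0.02525885] [ 0.     0.001 -0.001  0.001  0.001  0.   ]
t 10.25 pos [ 0.5495 -0.1392  0.0252] yaw -2.38 tilt [ 0.003 -0.001 -1.   ] F [0.5 1.6 5.7] w 0.716
total d [-0.036 -0.01   0.041] w [ 0.005 -0.026 -0.03 ] n 1
row 0 {'dx': -0.04, 'dy': -0.01, 'dz': 0.04, 'wx': 0.01, 'wy': -0.03, 'wz': -0.03}
```

View pics/w7.png

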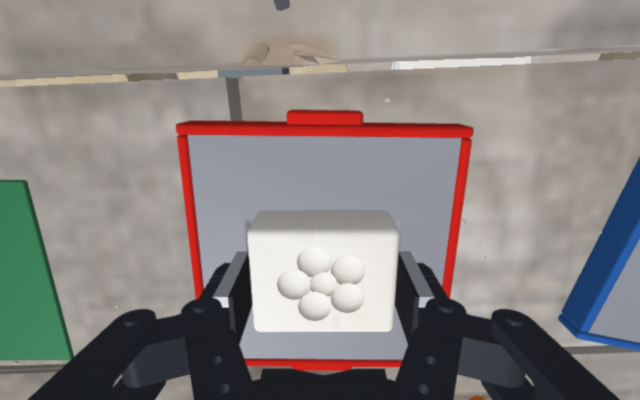

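The mould (323,270) is held square between the pads at 0.72, i.e. 61 mm.

apply_moves:
  targets:
    - {"dx": 0,"dy": 0,"dz": -0.3,"wx": 0,"wy": 0,"wz": 0,"jaw": 0.5}
    - {"dx": 0,"dy": 0,"dz": -0.6,"wx": 0,"wy": 0,"wz": 0,"jaw": 0.5}
    - {"dx": 0,"dy": 0,"dz": -0.9,"wx": 0,"wy": 0,"wz": 0,"jaw": 0.5}
    - {"dx": 0,"dy": 0,"dz": -0.7,"wx": 0,"wy": 0,"wz": 0,"jaw": 0.5}
    - {"dx": 0,"dy": 0,"dz": 0,"wx": 0,"wy": 0,"wz": 0,"jaw": 0.5}

```text
time: 10.75
tool_pos: [0.5506, -0.1397, 0.1024]
tcp_rot: [3.139, -0.065, 0.01]
wrist_force: [0.8, -0.1, -0.7]
width: 0.717
```

```bash
python3 shot.py w8; python3 -c "
from h import *
a=np.radians(-15); c=np.array([.539,-.3502])+1.2e-3*np.array([np.cos(a),np.sin(a)])
print(c); go([*c,.10],-15,8)"
```

```text
10.75 [ 0.55062426 -0.13973893  0.10236191] [ 0.001  0.035  0.042  0.001 -0.038  0.001]
[ 0.54015911 -0.35051058]
t 10.8 pos [ 0.5493 -0.1393  0.1004] yaw -2.38 tilt [ 0.004 -0.001 -1.   ] F [-0.1 -0.2 -1.7] w 0.714
total d [-0.014  7.046  0.019] w [ 0.005 -0.035  2.104] n 8
row 0 {'dx': -0.0, 'dy': 0.88, 'dz': 0.0, 'wx': 0.0, 'wy': -0.0, 'wz': 0.26}
row 1 {'dx': 0.02, 'dy': 0.88, 'dz': 0.0, 'wx': 0.0, 'wy': -0.0, 'wz': 0.26}
row 2 {'dx': 0.05, 'dy': 0.88, 'dz': 0.0, 'wx': 0.0, 'wy': -0.0, 'wz': 0.26}
row 3 {'dx': 0.07, 'dy': 0.88, 'dz': 0.0, 'wx': 0.0, 'wy': -0.0, 'wz': 0.26}
row 4 {'dx': 0.1, 'dy': 0.88, 'dz': 0.0, 'wx': 0.0, 'wy': -0.0, 'wz': 0.26}
row 5 {'dx': 0.12, 'dy': 0.87, 'dz': 0.0, 'wx': 0.0, 'wy': -0.0, 'wz': 0.26}
row 6 {'dx': 0.14, 'dy': 0.87, 'dz': 0.0, 'wx': 0.0, 'wy': -0.0, 'wz': 0.26}
row 7 {'dx': 0.17, 'dy': 0.86, 'dz': 0.0, 'wx': 0.0, 'wy': -0.0, 'wz': 0.26}
```

View pics/w8.png

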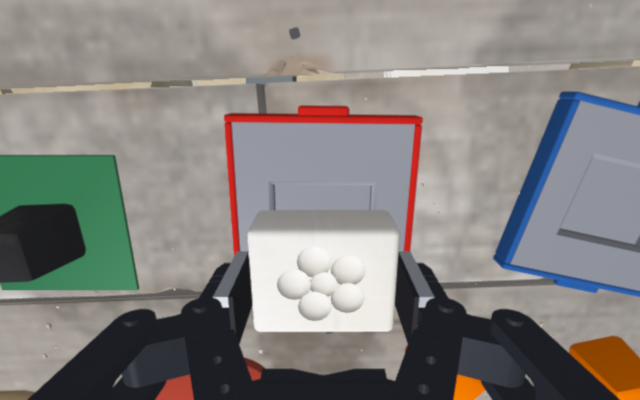

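apply_moves:
  targets:
    - {"dx": 0,"dy": 0.88,"dz": 0,"wx": 0,"wy": 0,"wz": 0.26,"jaw": 0.5}
    - {"dx": 0.02,"dy": 0.88,"dz": 0,"wx": 0,"wy": 0,"wz": 0.26,"jaw": 0.5}
    - {"dx": 0.05,"dy": 0.88,"dz": 0,"wx": 0,"wy": 0,"wz": 0.26,"jaw": 0.5}
    - {"dx": 0.07,"dy": 0.88,"dz": 0,"wx": 0,"wy": 0,"wz": 0.26,"jaw": 0.5}
    - {"dx": 0.1,"dy": 0.88,"dz": 0,"wx": 0,"wy": 0,"wz": 0.26,"jaw": 0.5}

```text
time: 11.3
tool_pos: [0.541, -0.2713, 0.0963]
tcp_rot: [-3.128, 0.28, 0.005]
wrist_force: [0.6, 0.4, -1.6]
width: 0.709
```

apply_moves:
  targets:
    - {"dx": 0.12,"dy": 0.87,"dz": 0.2,"wx": 0,"wy": 0,"wz": 0.26,"jaw": 0.5}
    - {"dx": 0.14,"dy": 0.87,"dz": 0.3,"wx": 0,"wy": 0,"wz": 0.26,"jaw": 0.5}
    - {"dx": 0.17,"dy": 0.86,"dz": 0.3,"wx": 0,"wy": 0,"wz": 0.26,"jaw": 0.5}
    - {"dx": 0,"dy": 0,"dz": 0.4,"wx": 0,"wy": 0,"wz": 0,"jaw": 0.5}
    - {"dx": 0,"dy": 0,"dz": 0,"wx": 0,"wy": 0,"wz": 0,"jaw": 0.5}

```text
time: 11.8
tool_pos: [0.5365, -0.3486, 0.0585]
tcp_rot: [-3.111, 0.407, 0.01]
wrist_force: [-0.2, 0.8, -1.4]
width: 0.714
```

apply_moves:
  targets:
    - {"dx": 0,"dy": 0,"dz": 0,"wx": 0,"wy": 0,"wz": 0,"jaw": 0.5}
    - {"dx": 0,"dy": 0,"dz": 0,"wx": 0,"wy": 0,"wz": 0,"jaw": 0.5}

```text
time: 12.0
tool_pos: [0.5394, -0.349, 0.0625]
tcp_rot: [-3.115, 0.404, 0.001]
wrist_force: [1.0, 0.5, -0.8]
width: 0.718
```

```bash
python3 shot.py w9; python3 -c "
from h import *
go([.5401,-.3505,.0155],-15)
d=cv2.imread('pics/w9.png'); cv2.imwrite('pics/w9c.png',cv2.resize(d[80:380,140:520],None,fx=2,fy=2))"
```

```text
12.0 [ 0.53938595 -0.34900135  0.06250668] [ 0.002 -0.01  -0.011 -0.002  0.     0.   ]
t 12.05 pos [ 0.5397 -0.3492  0.063 ] yaw -14.79 tilt [ 0. -0. -1.] F [-0.2  0.2 -0.4] w 0.712
total d [0.022 0.037 1.583] w [-0.    -0.003  0.036] n 2
row 0 {'dx': 0.01, 'dy': 0.02, 'dz': 0.79, 'wx': -0.0, 'wy': -0.0, 'wz': 0.02}
row 1 {'dx': 0.01, 'dy': 0.02, 'dz': 0.79, 'wx': -0.0, 'wy': -0.0, 'wz': 0.02}
```

View pics/w9c.png

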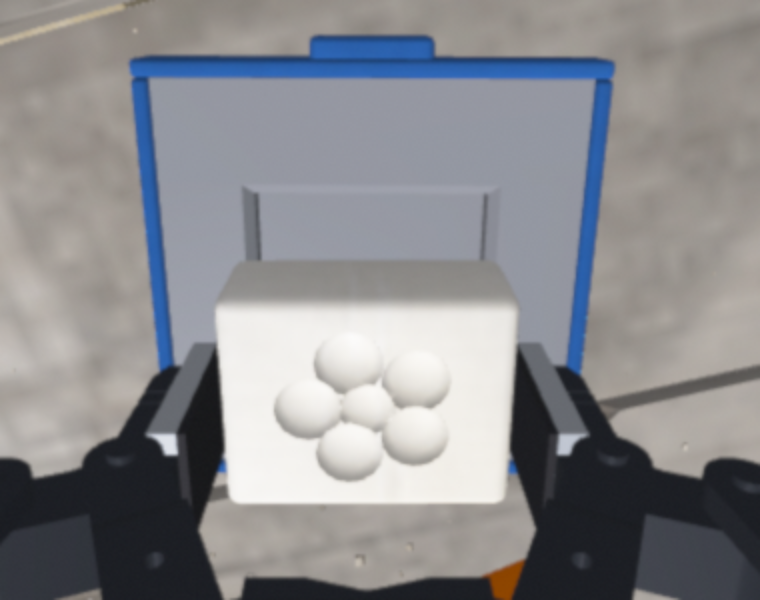

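```bash
python3 -c "
from h import *
d,st=load('w9')
M=R.from_rotvec(st['tcp_rot']).as_matrix()
q=rays([[263,173],[388,173],[270,176.5],[382,176.5]],d,st,.016)
q[2:]=rays([[270,176.5],[382,176.5]],d,st,.0125)
print(((q-st['tool_pos'])@M*1000).round(1))
# mould top face edges at z ~ base+26
zt=st['tool_pos'][2]-.0093+.026
q=rays([[249,231],[397,231],[254,330],[394,330]],d,st,zt)
print(((q-st['tool_pos'])@M*1000).round(1))
# tray foam inner corners
q=rays([[213,118],[440,118]],d,st,.017)
print(((q-st['tool_pos'])@M*1000).round(1))
"
```

```text
[[ 30.5 -34.2  46.5]
 [ 30.5  36.3  46.5]
 [ 27.5 -30.9  50. ]
 [ 27.6  33.6  50. ]]
[[ 22.3 -29.7 -16.7]
 [ 22.3  29.  -16.7]
 [-24.8 -30.6 -16.7]
 [-24.7  30.8 -16.7]]
[[ 60.9 -59.2  45.5]
 [ 61.   62.1  45.4]]
```

The pocket mouth in w9c is about 1 mm ahead of the mould and 1.2 mm to its right. I'll correct that and lower.

apply_moves:
  targets:
    - {"dx": 0.03,"dy": 0.04,"dz": 0.4,"wx": 0,"wy": 0,"wz": 0.03,"jaw": 0.5}
    - {"dx": 0,"dy": 0,"dz": 0.4,"wx": 0,"wy": 0,"wz": 0,"jaw": 0.5}
    - {"dx": 0,"dy": 0,"dz": 0.25,"wx": 0,"wy": 0,"wz": 0,"jaw": 0.5}
    - {"dx": 0,"dy": 0,"dz": 0.2,"wx": 0,"wy": 0,"wz": 0,"jaw": 0.5}
    - {"dx": 0,"dy": 0,"dz": 0,"wx": 0,"wy": 0,"wz": 0,"jaw": 0.5}

```text
time: 12.55
tool_pos: [0.5389, -0.3507, 0.0234]
tcp_rot: [-3.113, 0.411, 0.004]
wrist_force: [0.2, 0.8, -0.7]
width: 0.713
```

apply_moves:
  targets:
    - {"dx": 0,"dy": 0,"dz": 0.15,"wx": 0,"wy": 0,"wz": 0,"jaw": 0.5}
    - {"dx": 0,"dy": 0,"dz": 0.1,"wx": 0,"wy": 0,"wz": 0,"jaw": 0.5}
    - {"dx": 0,"dy": 0,"dz": 0,"wx": 0,"wy": 0,"wz": 0,"jaw": 0.5}
    - {"dx": 0,"dy": 0,"dz": 0,"wx": 0,"wy": 0,"wz": 0,"jaw": 0.5}

```text
time: 12.95
tool_pos: [0.54, -0.3516, 0.0178]
tcp_rot: [3.115, -0.411, 0.0]
wrist_force: [-0.4, -0.4, -1.2]
width: 0.716
```

apply_moves:
  targets:
    - {"dx": 0,"dy": 0,"dz": 0.06,"wx": 0,"wy": 0,"wz": 0,"jaw": 0.5}
    - {"dx": 0,"dy": 0,"dz": 0.03,"wx": 0,"wy": 0,"wz": 0,"jaw": 0.5}
    - {"dx": 0,"dy": 0,"dz": 0,"wx": 0,"wy": 0,"wz": 0,"jaw": 0.5}
    - {"dx": 0,"dy": 0,"dz": 0,"wx": 0,"wy": 0,"wz": 0,"jaw": 0.5}

```text
time: 13.35
tool_pos: [0.5401, -0.3516, 0.0153]
tcp_rot: [3.114, -0.411, 0.001]
wrist_force: [0.4, 0.0, 0.4]
width: 0.717
```

apply_moves:
  targets:
    - {"dx": 0,"dy": 0,"dz": 0.01,"wx": 0,"wy": 0,"wz": 0,"jaw": 0.85}
    - {"dx": 0,"dy": 0,"dz": 0,"wx": 0,"wy": 0,"wz": 0,"jaw": 1}
    - {"dx": 0,"dy": 0,"dz": 0,"wx": 0,"wy": 0,"wz": 0,"jaw": 1}
    - {"dx": 0,"dy": 0,"dz": -0.3,"wx": 0,"wy": 0,"wz": 0,"jaw": 1}
    - {"dx": 0,"dy": 0,"dz": -0.8,"wx": 0,"wy": 0,"wz": 0,"jaw": 1}

```text
time: 13.85
tool_pos: [0.5379, -0.35, 0.0457]
tcp_rot: [-3.112, 0.411, 0.008]
wrist_force: [-0.2, -0.6, 0.2]
width: 0.998
```

apply_moves:
  targets:
    - {"dx": 0,"dy": 0,"dz": -1,"wx": 0,"wy": 0,"wz": 0,"jaw": 1}
    - {"dx": 0,"dy": 0,"dz": -1,"wx": 0,"wy": 0,"wz": 0,"jaw": 1}
    - {"dx": 0,"dy": 0,"dz": -1,"wx": 0,"wy": 0,"wz": 0,"jaw": 1}
    - {"dx": 0,"dy": 0,"dz": -0.5,"wx": 0,"wy": 0,"wz": 0,"jaw": 1}
    - {"dx": 0,"dy": 0,"dz": 0,"wx": 0,"wy": 0,"wz": 0,"jaw": 1}

```text
time: 14.35
tool_pos: [0.5418, -0.3528, 0.1565]
tcp_rot: [3.112, -0.41, 0.009]
wrist_force: [0.1, -0.9, -0.3]
width: 0.998
```

```bash
python3 shot.py w10; python3 - <<'E'
from h import *
d,st=load('w10'); W=cloud(d,st); h,s,v=hsv(d)
o=hole((h>100)&(h<125)&(s>110)&(np.arange(400)[:,None]<300)); r=rect(o,d,st,.017,"blue")
k=(o>0)&(W[...,2]>.027); print(np.nanpercentile(W[...,2][k],[5,50,95])); rect(k,d,st,.032,"mould")
img=d["color"][:,:,::-1]; cv2.imwrite('pics/w10c.png',cv2.resize(img[60:330,170:490],None,fx=2.2,fy=2.2))
E
```

```text
14.35 [ 0.5418281  -0.35278367  0.15645608] [-0.001  0.04   0.053  0.001 -0.024  0.001]
blue [ 539.5 -349.7] [122.  121.5] 74.99
[0.02914051 0.03174351 0.03311469]
mould [ 539.5 -351.5] [61.4 48.9] 74.97
```

View pics/w10c.png

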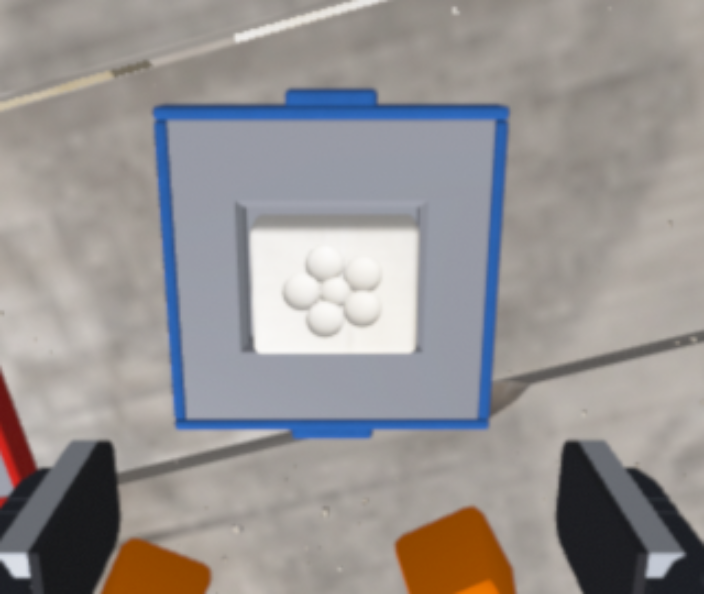

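The mould is seated in blue: its top is at 31.7 mm against 32 expected, and it is centred to 2 mm. Next is the timer.

```bash
python3 -c "
from h import *
go([.475,.255,.22],16,22)"
```

```text
t 14.4 pos [ 0.5406 -0.3519  0.154 ] yaw -15.03 tilt [ 0.002 -0.002 -1.   ] F [-1.  -0.5  0.7] w 1.006
total d [ -7.353 -18.97   -2.237] w [ 0.016 -0.022 -5.172] n 22
row 0 {'dx': -0.33, 'dy': -0.86, 'dz': -0.1, 'wx': 0.0, 'wy': -0.0, 'wz': -0.24}
row 1 {'dx': -0.31, 'dy': -0.87, 'dz': -0.1, 'wx': 0.0, 'wy': -0.0, 'wz': -0.24}
row 2 {'dx': -0.29, 'dy': -0.88, 'dz': -0.1, 'wx': 0.0, 'wy': -0.0, 'wz': -0.24}
row 3 {'dx': -0.27, 'dy': -0.88, 'dz': -0.1, 'wx': 0.0, 'wy': -0.0, 'wz': -0.24}
row 4 {'dx': -0.25, 'dy': -0.89, 'dz': -0.1, 'wx': 0.0, 'wy': -0.0, 'wz': -0.24}
row 5 {'dx': -0.23, 'dy': -0.9, 'dz': -0.1, 'wx': 0.0, 'wy': -0.0, 'wz': -0.24}
row 6 {'dx': -0.2, 'dy': -0.9, 'dz': -0.1, 'wx': 0.0, 'wy': -0.0, 'wz': -0.24}
row 7 {'dx': -0.18, 'dy': -0.91, 'dz': -0.1, 'wx': 0.0, 'wy': -0.0, 'wz': -0.24}
row 8 {'dx': -0.16, 'dy': -0.91, 'dz': -0.1, 'wx': 0.0, 'wy': -0.0, 'wz': -0.24}
row 9 {'dx': -0.14, 'dy': -0.91, 'dz': -0.1, 'wx': 0.0, 'wy': -0.0, 'wz': -0.24}
row 10 {'dx': -0.11, 'dy': -0.92, 'dz': -0.1, 'wx': 0.0, 'wy': -0.0, 'wz': -0.24}
row 11 {'dx': -0.09, 'dy': -0.92, 'dz': -0.1, 'wx': 0.0, 'wy': -0.0, 'wz': -0.24}
row 12 {'dx': -0.07, 'dy': -0.92, 'dz': -0.1, 'wx': 0.0, 'wy': -0.0, 'wz': -0.24}
row 13 {'dx': -0.05, 'dy': -0.92, 'dz': -0.1, 'wx': 0.0, 'wy': -0.0, 'wz': -0.24}
row 14 {'dx': -0.02, 'dy': -0.92, 'dz': -0.1, 'wx': 0.0, 'wy': -0.0, 'wz': -0.24}
row 15 {'dx': -0.0, 'dy': -0.92, 'dz': -0.1, 'wx': 0.0, 'wy': -0.0, 'wz': -0.24}
row 16 {'dx': 0.02, 'dy': -0.92, 'dz': -0.1, 'wx': 0.0, 'wy': -0.0, 'wz': -0.24}
row 17 {'dx': 0.04, 'dy': -0.92, 'dz': -0.1, 'wx': 0.0, 'wy': -0.0, 'wz': -0.24}
row 18 {'dx': 0.07, 'dy': -0.92, 'dz': -0.1, 'wx': 0.0, 'wy': -0.0, 'wz': -0.24}
row 19 {'dx': 0.09, 'dy': -0.92, 'dz': -0.1, 'wx': 0.0, 'wy': -0.0, 'wz': -0.24}
row 20 {'dx': 0.11, 'dy': -0.92, 'dz': -0.1, 'wx': 0.0, 'wy': -0.0, 'wz': -0.24}
row 21 {'dx': 0.14, 'dy': -0.91, 'dz': -0.1, 'wx': 0.0, 'wy': -0.0, 'wz': -0.24}
```

apply_moves:
  targets:
    - {"dx": -0.33,"dy": -0.86,"dz": -0.2,"wx": 0,"wy": 0,"wz": -0.24,"jaw": 1}
    - {"dx": -0.31,"dy": -0.87,"dz": -0.2,"wx": 0,"wy": 0,"wz": -0.24,"jaw": 1}
    - {"dx": -0.29,"dy": -0.88,"dz": -0.2,"wx": 0,"wy": 0,"wz": -0.24,"jaw": 1}
    - {"dx": -0.27,"dy": -0.88,"dz": -0.2,"wx": 0,"wy": 0,"wz": -0.24,"jaw": 1}
    - {"dx": -0.25,"dy": -0.89,"dz": -0.2,"wx": 0,"wy": 0,"wz": -0.24,"jaw": 1}

```text
time: 14.9
tool_pos: [0.5233, -0.2121, 0.18]
tcp_rot: [-3.133, 0.213, 0.007]
wrist_force: [0.2, -0.5, -0.2]
width: 0.999
```

apply_moves:
  targets:
    - {"dx": -0.23,"dy": -0.9,"dz": -0.2,"wx": 0,"wy": 0,"wz": -0.24,"jaw": 1}
    - {"dx": -0.2,"dy": -0.9,"dz": -0.2,"wx": 0,"wy": 0,"wz": -0.24,"jaw": 1}
    - {"dx": -0.18,"dy": -0.91,"dz": -0.2,"wx": 0,"wy": 0,"wz": -0.24,"jaw": 1}
    - {"dx": -0.16,"dy": -0.91,"dz": -0.2,"wx": 0,"wy": 0,"wz": -0.24,"jaw": 1}
    - {"dx": -0.14,"dy": -0.91,"dz": -0.2,"wx": 0,"wy": 0,"wz": -0.24,"jaw": 1}

```text
time: 15.4
tool_pos: [0.5079, -0.0746, 0.2102]
tcp_rot: [-3.141, 0.016, 0.007]
wrist_force: [0.3, 0.1, -0.1]
width: 0.996
```

apply_moves:
  targets:
    - {"dx": -0.11,"dy": -0.92,"dz": -0.2,"wx": 0,"wy": 0,"wz": -0.24,"jaw": 1}
    - {"dx": -0.09,"dy": -0.92,"dz": 0,"wx": 0,"wy": 0,"wz": -0.24,"jaw": 1}
    - {"dx": -0.07,"dy": -0.92,"dz": 0,"wx": 0,"wy": 0,"wz": -0.24,"jaw": 1}
    - {"dx": -0.05,"dy": -0.92,"dz": 0,"wx": 0,"wy": 0,"wz": -0.24,"jaw": 1}
    - {"dx": -0.02,"dy": -0.92,"dz": 0,"wx": 0,"wy": 0,"wz": -0.24,"jaw": 1}

```text
time: 15.9
tool_pos: [0.4923, 0.0626, 0.2161]
tcp_rot: [3.136, 0.181, -0.007]
wrist_force: [-0.1, -0.2, -0.4]
width: 0.999
```

apply_moves:
  targets:
    - {"dx": 0,"dy": -0.92,"dz": 0,"wx": 0,"wy": 0,"wz": -0.24,"jaw": 1}
    - {"dx": 0.02,"dy": -0.92,"dz": 0,"wx": 0,"wy": 0,"wz": -0.24,"jaw": 1}
    - {"dx": 0.04,"dy": -0.92,"dz": 0,"wx": 0,"wy": 0,"wz": -0.24,"jaw": 1}
    - {"dx": 0.07,"dy": -0.92,"dz": 0,"wx": 0,"wy": 0,"wz": -0.24,"jaw": 1}
    - {"dx": 0.09,"dy": -0.92,"dz": 0,"wx": 0,"wy": 0,"wz": -0.24,"jaw": 1}

```text
time: 16.4
tool_pos: [0.4762, 0.1995, 0.2159]
tcp_rot: [3.118, 0.378, -0.007]
wrist_force: [0.0, -0.1, -0.5]
width: 1.001
```

apply_moves:
  targets:
    - {"dx": 0.11,"dy": -0.92,"dz": 0,"wx": 0,"wy": 0,"wz": -0.24,"jaw": 1}
    - {"dx": 0.14,"dy": -0.91,"dz": 0,"wx": 0,"wy": 0,"wz": -0.24,"jaw": 1}
    - {"dx": 0,"dy": 0,"dz": 0,"wx": 0,"wy": 0,"wz": 0,"jaw": 1}
    - {"dx": 0,"dy": 0,"dz": 0,"wx": 0,"wy": 0,"wz": 0,"jaw": 1}
    - {"dx": 0,"dy": 0,"dz": 0,"wx": 0,"wy": 0,"wz": 0,"jaw": 1}

```text
time: 16.9
tool_pos: [0.4707, 0.253, 0.2172]
tcp_rot: [3.107, 0.454, -0.004]
wrist_force: [0.2, 0.1, 0.3]
width: 0.998
```

```bash
python3 shot.py w11; python3 meas.py w11
```

```text
16.9 [0.47072695 0.25299979 0.21720944] [-0.012 -0.01  -0.006  0.004  0.001  0.   ]
yel foam [506.8 266.4] [122.7 122.7] 8.07
stopper top z 0.0528  [534.9  68.9] [38.8 35.6] 89.86Traceback (most recent call last):
  File "meas.py", line 17, in <module>
    blob("white mould top",row&(Z>.037)&(Z<.047)&(s<40)&(v>150)&(wy<-.05)&(wx>.45),.042)
    ~~~~^^^^^^^^^^^^^^^^^^^^^^^^^^^^^^^^^^^^^^^^^^^^^^^^^^^^^^^^^^^^^^^^^^^^^^^^^^^^^^^^
  File "meas.py", line 13, in blob
    i=1+np.argmax(s_[1:,4]); k=l==i
        ~~~~~~~~~^^^^^^^^^^
    return _wrapfunc(a, 'argmax', axis=axis, out=out, **kwds)
    return bound(*args, **kwds)
ValueError: attempt to get argmax of an empty sequence
```

View pics/w11.png

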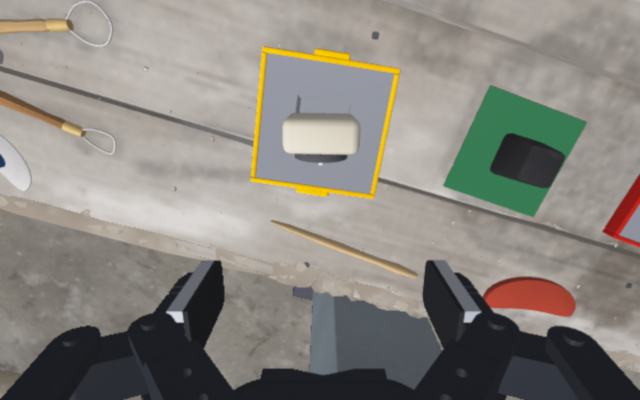

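The timer (321,133) is seen from above, dial side down-image. The yellow tray is at (325,122), yaw 8°.

```bash
sed -i 's/    i=1+np/    if n<2: return\n    i=1+np/' meas.py; python3 meas.py w11; python3 - <<'E'
from h import *
d,st=load('w11'); img=d["color"][:,:,::-1]; cv2.imwrite('pics/w11c.png',cv2.resize(img[40:210,240:410],None,fx=3.5,fy=3.5,interpolation=cv2.INTER_CUBIC))
E
```

```text
yel foam [506.8 266.4] [122.7 122.7] 8.07
stopper top z 0.0528  [534.9  68.9] [38.8 35.6] 89.86
timer top z 0.0798  [506.9 266.2] [30.2 61.5] 15.43
```

View pics/w11c.png

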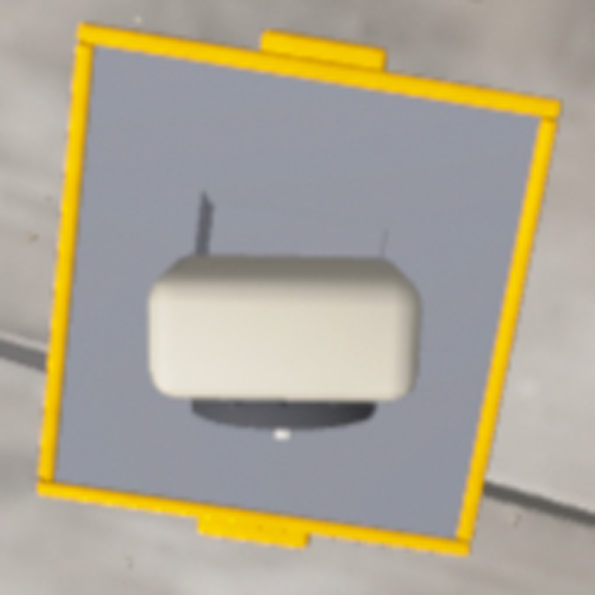

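```bash
python3 - <<'E'
from h import *
d,st=load('w11')
q=np.array([[149,285],[419,285],[149,396],[419,396]])/3.5+[240,40]
w=rays(q,d,st,.079); print(w.round(4),w.mean(0))
go([.506,.2662,.12],15.5)
E
```

```text
[[0.5095 0.2991 0.079 ]
 [0.5271 0.24   0.079 ]
 [0.4847 0.2927 0.079 ]
 [0.5029 0.2319 0.079 ]] [0.5060368  0.26593227 0.079     ]
t 16.95 pos [0.471  0.2529 0.2176] yaw 16.59 tilt [-0.002 -0.001 -1.   ] F [-0.2 -0.4  0.1] w 1.001
total d [ 1.252 -0.093  3.25 ] w [0.006 0.018 0.182] n 4
row 0 {'dx': 0.31, 'dy': -0.02, 'dz': 0.81, 'wx': 0.0, 'wy': 0.0, 'wz': 0.05}
row 1 {'dx': 0.31, 'dy': -0.02, 'dz': 0.81, 'wx': 0.0, 'wy': 0.0, 'wz': 0.05}
row 2 {'dx': 0.31, 'dy': -0.03, 'dz': 0.81, 'wx': 0.0, 'wy': 0.0, 'wz': 0.05}
row 3 {'dx': 0.31, 'dy': -0.03, 'dz': 0.81, 'wx': 0.0, 'wy': 0.0, 'wz': 0.05}
```

apply_moves:
  targets:
    - {"dx": 0.31,"dy": -0.03,"dz": 0.9,"wx": 0,"wy": 0,"wz": 0,"jaw": 1}
    - {"dx": 0.31,"dy": -0.02,"dz": 0.9,"wx": 0,"wy": 0,"wz": 0,"jaw": 1}
    - {"dx": 0.31,"dy": -0.02,"dz": 0.9,"wx": 0,"wy": 0,"wz": 0,"jaw": 1}
    - {"dx": 0.31,"dy": -0.02,"dz": 0.5,"wx": 0,"wy": 0,"wz": 0,"jaw": 1}
    - {"dx": 0,"dy": 0,"dz": 0,"wx": 0,"wy": 0,"wz": 0,"jaw": 1}

```text
time: 17.45
tool_pos: [0.5052, 0.2654, 0.1196]
tcp_rot: [3.107, 0.452, -0.008]
wrist_force: [0.3, 0.3, -0.3]
width: 0.996
```

apply_moves:
  targets:
    - {"dx": 0,"dy": 0,"dz": 0,"wx": 0,"wy": 0,"wz": 0,"jaw": 1}
    - {"dx": 0,"dy": 0,"dz": 0,"wx": 0,"wy": 0,"wz": 0,"jaw": 1}

```text
time: 17.65
tool_pos: [0.5068, 0.267, 0.124]
tcp_rot: [-3.108, -0.454, -0.003]
wrist_force: [0.5, 0.2, 0.7]
width: 1.004
```

```bash
python3 shot.py w12; python3 meas.py w12; python3 -c "
from h import *
go([.506,.2662,.040],16.4)"
```

```text
17.65 [0.50682341 0.26700203 0.1239846 ] [ 0.005 -0.008 -0.005  0.001 -0.001 -0.   ]
stopper top z 0.0506  [551.1  76. ] [10.1 33.1] 16.63
timer top z 0.0799  [507.9 266.8] [30.5 60.9] 15.38
t 17.7 pos [0.5069 0.2672 0.1242] yaw 16.62 tilt [ 0.002  0.001 -1.   ] F [ 0.6  0.1 -0.3] w 0.997
total d [-0.045  0.024  2.807] w [-0.004 -0.021  0.037] n 3
row 0 {'dx': -0.01, 'dy': 0.01, 'dz': 0.94, 'wx': -0.0, 'wy': -0.01, 'wz': 0.01}
row 1 {'dx': -0.01, 'dy': 0.01, 'dz': 0.94, 'wx': -0.0, 'wy': -0.01, 'wz': 0.01}
row 2 {'dx': -0.01, 'dy': 0.01, 'dz': 0.94, 'wx': -0.0, 'wy': -0.01, 'wz': 0.01}
```

View pics/w12.png

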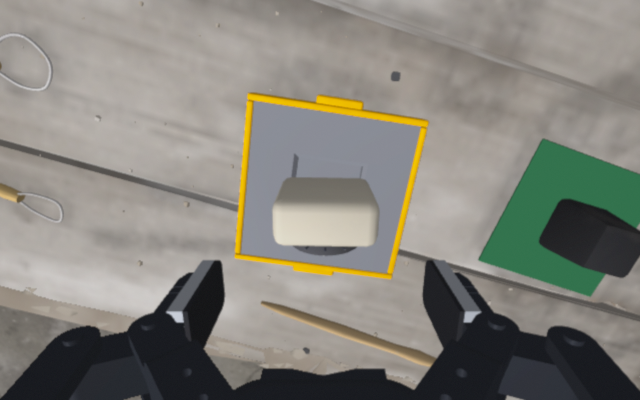

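The timer (325,222) is centred and square between the open fingers. I'll go down and grip its 64 mm width.

apply_moves:
  targets:
    - {"dx": 0,"dy": 0.02,"dz": 0.9,"wx": 0,"wy": 0,"wz": 0,"jaw": 1}
    - {"dx": 0,"dy": 0.02,"dz": 0.9,"wx": 0,"wy": 0,"wz": 0,"jaw": 1}
    - {"dx": 0,"dy": 0,"dz": 0.7,"wx": 0,"wy": 0,"wz": 0,"jaw": 1}
    - {"dx": 0,"dy": 0,"dz": 0.3,"wx": 0,"wy": 0,"wz": 0,"jaw": 1}
    - {"dx": 0,"dy": 0,"dz": 0,"wx": 0,"wy": 0,"wz": 0,"jaw": 1}

```text
time: 18.2
tool_pos: [0.5058, 0.2657, 0.0382]
tcp_rot: [3.108, 0.455, -0.002]
wrist_force: [0.0, -0.7, 0.2]
width: 0.998
```

apply_moves:
  targets:
    - {"dx": 0,"dy": 0,"dz": 0,"wx": 0,"wy": 0,"wz": 0,"jaw": 0.5}
    - {"dx": 0,"dy": 0,"dz": 0,"wx": 0,"wy": 0,"wz": 0,"jaw": 0.5}
    - {"dx": 0,"dy": 0,"dz": 0,"wx": 0,"wy": 0,"wz": 0,"jaw": 0.5}
    - {"dx": 0,"dy": 0,"dz": 0,"wx": 0,"wy": 0,"wz": 0,"jaw": 0.5}

```text
time: 18.6
tool_pos: [0.5082, 0.2669, 0.0406]
tcp_rot: [-3.107, -0.455, -0.005]
wrist_force: [-1.0, 0.3, 6.5]
width: 0.744
```

```bash
python3 shot.py w13; python3 -c "
from h import *
go([.506,.2662,.040],16.4)"
```

```text
18.6 [0.50815578 0.26685124 0.04064502] [-0.001 -0.    -0.    -0.002  0.001  0.   ]
t 18.65 pos [0.5082 0.2668 0.0407] yaw 16.65 tilt [ 0.003  0.002 -1.   ] F [0.5 0.9 5.8] w 0.743
total d [-0.076 -0.     0.022] w [-0.006 -0.035  0.041] n 1
row 0 {'dx': -0.08, 'dy': -0.0, 'dz': 0.02, 'wx': -0.01, 'wy': -0.03, 'wz': 0.04}
```

View pics/w13.png

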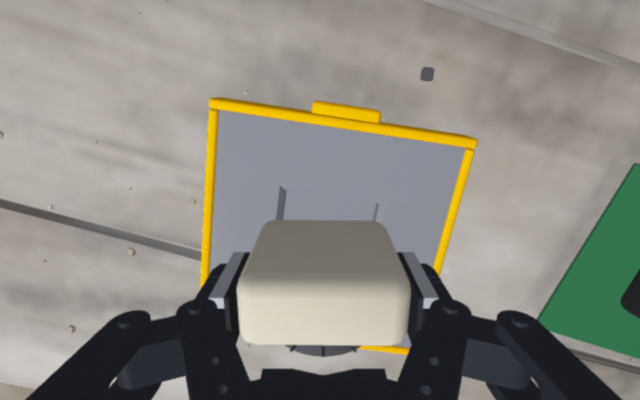

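Gripped: 0.743 is 63 mm. I'll lift and carry it to red.

apply_moves:
  targets:
    - {"dx": 0,"dy": 0,"dz": -0.3,"wx": 0,"wy": 0,"wz": 0,"jaw": 0.5}
    - {"dx": 0,"dy": 0,"dz": -0.6,"wx": 0,"wy": 0,"wz": 0,"jaw": 0.5}
    - {"dx": 0,"dy": 0,"dz": -0.9,"wx": 0,"wy": 0,"wz": 0,"jaw": 0.5}
    - {"dx": 0,"dy": 0,"dz": -0.9,"wx": 0,"wy": 0,"wz": 0,"jaw": 0.5}
    - {"dx": 0,"dy": 0,"dz": -0.9,"wx": 0,"wy": 0,"wz": 0,"jaw": 0.5}

```text
time: 19.15
tool_pos: [0.5059, 0.2657, 0.1476]
tcp_rot: [3.108, 0.455, -0.002]
wrist_force: [0.5, 0.1, -1.0]
width: 0.744
```

```bash
python3 -c "
from h import *
go([.5465,-.1385,.14],-3,15)"
```

```text
t 19.15 pos [0.5059 0.2657 0.1476] yaw 16.65 tilt [-0.001 -0.001 -1.   ] F [ 0.5  0.1 -1. ] w 0.744
total d [-2.565 13.296  0.26 ] w [0.004 0.011 3.275] n 15
row 0 {'dx': -0.17, 'dy': 0.89, 'dz': 0.02, 'wx': 0.0, 'wy': 0.0, 'wz': 0.22}
row 1 {'dx': -0.15, 'dy': 0.89, 'dz': 0.02, 'wx': 0.0, 'wy': 0.0, 'wz': 0.22}
row 2 {'dx': -0.13, 'dy': 0.89, 'dz': 0.02, 'wx': 0.0, 'wy': 0.0, 'wz': 0.22}
row 3 {'dx': -0.11, 'dy': 0.9, 'dz': 0.02, 'wx': 0.0, 'wy': 0.0, 'wz': 0.22}
row 4 {'dx': -0.09, 'dy': 0.9, 'dz': 0.02, 'wx': 0.0, 'wy': 0.0, 'wz': 0.22}
row 5 {'dx': -0.07, 'dy': 0.9, 'dz': 0.02, 'wx': 0.0, 'wy': 0.0, 'wz': 0.22}
row 6 {'dx': -0.05, 'dy': 0.9, 'dz': 0.02, 'wx': 0.0, 'wy': 0.0, 'wz': 0.22}
row 7 {'dx': -0.03, 'dy': 0.9, 'dz': 0.02, 'wx': 0.0, 'wy': 0.0, 'wz': 0.22}
row 8 {'dx': -0.01, 'dy': 0.9, 'dz': 0.02, 'wx': 0.0, 'wy': 0.0, 'wz': 0.22}
row 9 {'dx': 0.01, 'dy': 0.9, 'dz': 0.02, 'wx': 0.0, 'wy': 0.0, 'wz': 0.22}
row 10 {'dx': 0.03, 'dy': 0.9, 'dz': 0.02, 'wx': 0.0, 'wy': 0.0, 'wz': 0.22}
row 11 {'dx': 0.06, 'dy': 0.9, 'dz': 0.02, 'wx': 0.0, 'wy': 0.0, 'wz': 0.22}
row 12 {'dx': 0.08, 'dy': 0.9, 'dz': 0.02, 'wx': 0.0, 'wy': 0.0, 'wz': 0.22}
row 13 {'dx': 0.1, 'dy': 0.9, 'dz': 0.02, 'wx': 0.0, 'wy': 0.0, 'wz': 0.22}
row 14 {'dx': 0.12, 'dy': 0.9, 'dz': 0.02, 'wx': 0.0, 'wy': 0.0, 'wz': 0.22}
```

apply_moves:
  targets:
    - {"dx": -0.17,"dy": 0.89,"dz": 0,"wx": 0,"wy": 0,"wz": 0.22,"jaw": 0.5}
    - {"dx": -0.15,"dy": 0.89,"dz": 0,"wx": 0,"wy": 0,"wz": 0.22,"jaw": 0.5}
    - {"dx": -0.13,"dy": 0.89,"dz": 0,"wx": 0,"wy": 0,"wz": 0.22,"jaw": 0.5}
    - {"dx": -0.11,"dy": 0.9,"dz": 0,"wx": 0,"wy": 0,"wz": 0.22,"jaw": 0.5}
    - {"dx": -0.09,"dy": 0.9,"dz": 0,"wx": 0,"wy": 0,"wz": 0.22,"jaw": 0.5}

```text
time: 19.65
tool_pos: [0.5196, 0.13, 0.1468]
tcp_rot: [3.13, 0.274, -0.001]
wrist_force: [-0.6, 0.2, -1.0]
width: 0.744
```

apply_moves:
  targets:
    - {"dx": -0.07,"dy": 0.9,"dz": 0,"wx": 0,"wy": 0,"wz": 0.22,"jaw": 0.5}
    - {"dx": -0.05,"dy": 0.9,"dz": 0,"wx": 0,"wy": 0,"wz": 0.22,"jaw": 0.5}
    - {"dx": -0.03,"dy": 0.9,"dz": 0,"wx": 0,"wy": 0,"wz": 0.22,"jaw": 0.5}
    - {"dx": -0.01,"dy": 0.9,"dz": 0,"wx": 0,"wy": 0,"wz": 0.22,"jaw": 0.5}
    - {"dx": 0.01,"dy": 0.9,"dz": 0,"wx": 0,"wy": 0,"wz": 0.22,"jaw": 0.5}

```text
time: 20.15
tool_pos: [0.5326, -0.0045, 0.1468]
tcp_rot: [-3.14, -0.093, 0.001]
wrist_force: [0.6, -1.0, -1.1]
width: 0.744
```

apply_moves:
  targets:
    - {"dx": 0.03,"dy": 0.9,"dz": 0,"wx": 0,"wy": 0,"wz": 0.22,"jaw": 0.5}
    - {"dx": 0.06,"dy": 0.9,"dz": 0,"wx": 0,"wy": 0,"wz": 0.22,"jaw": 0.5}
    - {"dx": 0.08,"dy": 0.9,"dz": 0.3,"wx": 0,"wy": 0,"wz": 0.22,"jaw": 0.5}
    - {"dx": 0.1,"dy": 0.9,"dz": 0.4,"wx": 0,"wy": 0,"wz": 0.22,"jaw": 0.5}
    - {"dx": 0.12,"dy": 0.9,"dz": 0.5,"wx": 0,"wy": 0,"wz": 0.22,"jaw": 0.5}

```text
time: 20.65
tool_pos: [0.5469, -0.1395, 0.1112]
tcp_rot: [3.14, -0.088, 0.002]
wrist_force: [-0.1, 0.1, -1.5]
width: 0.747
```

apply_moves:
  targets:
    - {"dx": 0,"dy": 0,"dz": 0.4,"wx": 0,"wy": 0,"wz": 0,"jaw": 0.5}
    - {"dx": 0,"dy": 0,"dz": 0,"wx": 0,"wy": 0,"wz": 0,"jaw": 0.5}
    - {"dx": 0,"dy": 0,"dz": 0,"wx": 0,"wy": 0,"wz": 0,"jaw": 0.5}
    - {"dx": 0,"dy": 0,"dz": 0,"wx": 0,"wy": 0,"wz": 0,"jaw": 0.5}

```text
time: 21.05
tool_pos: [0.547, -0.1375, 0.0994]
tcp_rot: [3.14, -0.085, 0.001]
wrist_force: [0.3, 1.4, -0.7]
width: 0.744
```

```bash
python3 shot.py w14; python3 -c "
from h import *
go([.5465,-.1385,.0306],-3)
d=cv2.imread('pics/w14.png'); cv2.imwrite('pics/w14c.png',cv2.resize(d[80:380,140:520],None,fx=2,fy=2))"
```

```text
21.05 [ 0.54703212 -0.13745865  0.0994244 ] [ 0.003 -0.005 -0.003  0.    -0.002 -0.   ]
t 21.1 pos [ 0.5473 -0.1375  0.0996] yaw -3.08 tilt [ 0.001 -0.    -1.   ] F [ 0.8  0.5 -0.6] w 0.742
total d [-0.027  0.033  2.301] w [ 0.002 -0.013 -0.013] n 3
row 0 {'dx': -0.01, 'dy': 0.01, 'dz': 0.77, 'wx': 0.0, 'wy': -0.0, 'wz': -0.0}
row 1 {'dx': -0.01, 'dy': 0.01, 'dz': 0.77, 'wx': 0.0, 'wy': -0.0, 'wz': -0.0}
row 2 {'dx': -0.01, 'dy': 0.01, 'dz': 0.77, 'wx': 0.0, 'wy': -0.0, 'wz': -0.0}
```

View pics/w14c.png

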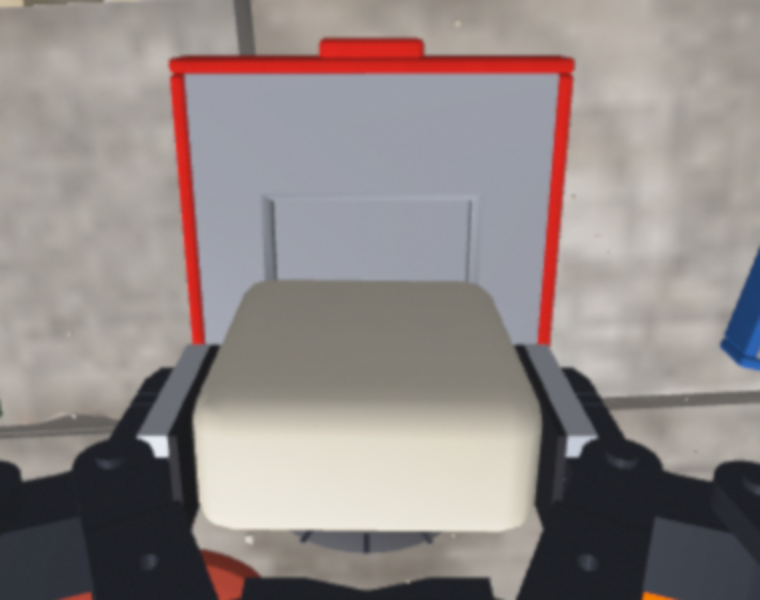

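```bash
python3 -c "
from h import *
d,st=load('w14')
M=R.from_rotvec(st['tcp_rot']).as_matrix()
def f(l,z): 
    q=rays(np.array(l)/2+[140,80],d,st,z); print(((q-st['tool_pos'])@M*1000).round(1).tolist())
f([[263,195],[480,195],[265,278],[478,278]],.016)  # mouth
f([[185,73],[559,73]],.016) # foam corners
b=st['tool_pos'][2]-.0246
f([[252,281],[487,281]],b)
f([[197,412],[540,412],[205,528],[530,528]],b+.062)
"
```

```text
[[18.4, -35.4, 83.4], [18.4, 38.0, 83.4], [-11.7, -36.1, 83.4], [-11.7, 38.8, 83.4]]
[[58.7, -58.6, 83.5], [58.8, 61.3, 83.5]]
[[10.5, -30.3, 24.6], [10.5, 31.0, 24.6]]
[[10.4, -30.2, -37.4], [10.5, 29.9, -37.4], [-14.2, -30.5, -37.4], [-14.2, 29.9, -37.4]]
```

Relative to the timer's foot, the pocket is about 0.5 mm nearer and 1.2 mm to the right, with yaw aligned. I'll lower it.

apply_moves:
  targets:
    - {"dx": -0.015,"dy": 0.04,"dz": 0.7,"wx": 0,"wy": 0,"wz": 0,"jaw": 0.5}
    - {"dx": 0,"dy": 0,"dz": 0.6,"wx": 0,"wy": 0,"wz": 0,"jaw": 0.5}
    - {"dx": 0,"dy": 0,"dz": 0.35,"wx": 0,"wy": 0,"wz": 0,"jaw": 0.5}
    - {"dx": 0,"dy": 0,"dz": 0.1,"wx": 0,"wy": 0,"wz": 0,"jaw": 0.5}
    - {"dx": 0,"dy": 0,"dz": 0,"wx": 0,"wy": 0,"wz": 0,"jaw": 0.5}

```text
time: 21.6
tool_pos: [0.5462, -0.1391, 0.0462]
tcp_rot: [-3.14, 0.086, 0.0]
wrist_force: [0.9, 0.0, -1.7]
width: 0.745
```

apply_moves:
  targets:
    - {"dx": 0,"dy": 0,"dz": 0,"wx": 0,"wy": 0,"wz": 0,"jaw": 0.5}
    - {"dx": 0,"dy": 0,"dz": 0,"wx": 0,"wy": 0,"wz": 0,"jaw": 0.5}

```text
time: 21.8
tool_pos: [0.5471, -0.1397, 0.0473]
tcp_rot: [3.14, -0.086, 0.003]
wrist_force: [0.3, -0.1, -0.9]
width: 0.743
```

```bash
python3 shot.py w15; python3 -c "
from h import *
go([.5465,-.1385,.0306],-3)
d=cv2.imread('pics/w15.png'); cv2.imwrite('pics/w15c.png',cv2.resize(d[80:380,140:520],None,fx=2,fy=2))"
```

```text
21.8 [ 0.54709322 -0.13967038  0.04728135] [-0.001 -0.001  0.003  0.002  0.001 -0.001]
t 21.85 pos [ 0.5469 -0.1397  0.0471] yaw -3.15 tilt [ 0.002 -0.001 -1.   ] F [ 0.4  0.  -1. ] w 0.747
total d [-0.018 -0.038  0.551] w [ 0.004 -0.016 -0.025] n 1
row 0 {'dx': -0.02, 'dy': -0.04, 'dz': 0.55, 'wx': 0.0, 'wy': -0.02, 'wz': -0.02}
```

View pics/w15c.png

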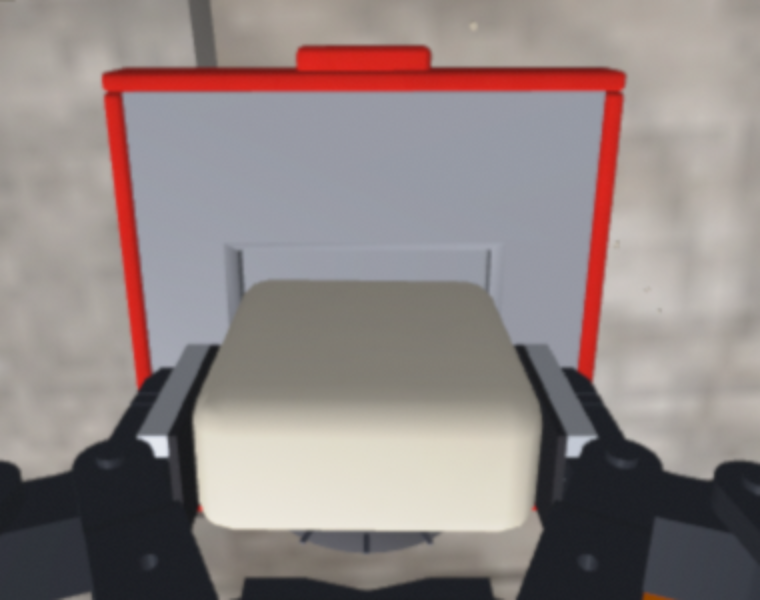

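```bash
python3 -c "
from h import *
d,st=load('w15')
M=R.from_rotvec(st['tcp_rot']).as_matrix()
def f(l,z): 
    q=rays(np.array(l)/2+[140,80],d,st,z); print(((q-st['tool_pos'])@M*1000).round(1).tolist())
f([[225,243],[499,243]],.016)  # mouth
f([[123,92],[607,92]],.016) # foam corners
b=st['tool_pos'][2]-.0246
f([[250,281],[489,281]],b)
"
```

```text
[[18.7, -38.1, 31.3], [18.7, 34.9, 31.3]]
[[58.3, -61.1, 31.4], [58.3, 59.4, 31.4]]
[[10.5, -30.8, 24.6], [10.5, 31.5, 24.6]]
```

apply_moves:
  targets:
    - {"dx": -0.015,"dy": -0.04,"dz": 0,"wx": 0,"wy": 0,"wz": 0,"jaw": 0.5}
    - {"dx": 0,"dy": 0,"dz": 0.15,"wx": 0,"wy": 0,"wz": 0,"jaw": 0.5}
    - {"dx": 0,"dy": 0,"dz": 0.15,"wx": 0,"wy": 0,"wz": 0,"jaw": 0.5}
    - {"dx": 0,"dy": 0,"dz": 0,"wx": 0,"wy": 0,"wz": 0,"jaw": 0.5}
    - {"dx": 0,"dy": 0,"dz": 0,"wx": 0,"wy": 0,"wz": 0,"jaw": 0.5}

```text
time: 22.35
tool_pos: [0.5455, -0.1382, 0.0368]
tcp_rot: [-3.14, 0.086, 0.001]
wrist_force: [-0.2, -0.2, -0.8]
width: 0.742
```

apply_moves:
  targets:
    - {"dx": 0,"dy": 0,"dz": 0.12,"wx": 0,"wy": 0,"wz": 0,"jaw": 0.5}
    - {"dx": 0,"dy": 0,"dz": 0.08,"wx": 0,"wy": 0,"wz": 0,"jaw": 0.5}
    - {"dx": 0,"dy": 0,"dz": 0,"wx": 0,"wy": 0,"wz": 0,"jaw": 0.5}
    - {"dx": 0,"dy": 0,"dz": 0,"wx": 0,"wy": 0,"wz": 0,"jaw": 0.5}

```text
time: 22.75
tool_pos: [0.5456, -0.1382, 0.031]
tcp_rot: [-3.14, 0.086, 0.001]
wrist_force: [-0.8, 0.3, -1.7]
width: 0.742
```

apply_moves:
  targets:
    - {"dx": 0,"dy": 0,"dz": 0.03,"wx": 0,"wy": 0,"wz": 0,"jaw": 0.5}
    - {"dx": 0,"dy": 0,"dz": 0,"wx": 0,"wy": 0,"wz": 0,"jaw": 0.5}
    - {"dx": 0,"dy": 0,"dz": 0,"wx": 0,"wy": 0,"wz": 0,"jaw": 0.85}
    - {"dx": 0,"dy": 0,"dz": 0,"wx": 0,"wy": 0,"wz": 0,"jaw": 1}
    - {"dx": 0,"dy": 0,"dz": 0,"wx": 0,"wy": 0,"wz": 0,"jaw": 1}

```text
time: 23.25
tool_pos: [0.5458, -0.1382, 0.0302]
tcp_rot: [3.14, -0.086, 0.0]
wrist_force: [-0.6, 0.1, -0.0]
width: 1.002
```

apply_moves:
  targets:
    - {"dx": 0,"dy": 0,"dz": -0.3,"wx": 0,"wy": 0,"wz": 0,"jaw": 1}
    - {"dx": 0,"dy": 0,"dz": -0.8,"wx": 0,"wy": 0,"wz": 0,"jaw": 1}
    - {"dx": 0,"dy": 0,"dz": -1,"wx": 0,"wy": 0,"wz": 0,"jaw": 1}
    - {"dx": 0,"dy": 0,"dz": -1,"wx": 0,"wy": 0,"wz": 0,"jaw": 1}
    - {"dx": 0,"dy": 0,"dz": -1,"wx": 0,"wy": 0,"wz": 0,"jaw": 1}

```text
time: 23.75
tool_pos: [0.5457, -0.1382, 0.1551]
tcp_rot: [3.14, -0.086, 0.001]
wrist_force: [0.3, 0.1, -0.6]
width: 0.999
```

apply_moves:
  targets:
    - {"dx": -0.5,"dy": -0.8,"dz": -0.8,"wx": 0,"wy": 0,"wz": 0,"jaw": 1}
    - {"dx": -0.5,"dy": -0.8,"dz": -0.8,"wx": 0,"wy": 0,"wz": 0,"jaw": 1}
    - {"dx": 0,"dy": -0.8,"dz": 0,"wx": 0,"wy": 0,"wz": 0,"jaw": 1}
    - {"dx": 0,"dy": 0,"dz": 0,"wx": 0,"wy": 0,"wz": 0,"jaw": 1}
    - {"dx": 0,"dy": 0,"dz": 0,"wx": 0,"wy": 0,"wz": 0,"jaw": 1}

```text
time: 24.25
tool_pos: [0.5198, -0.0646, 0.2018]
tcp_rot: [3.14, -0.084, 0.001]
wrist_force: [0.0, -1.2, -1.3]
width: 1.002
```

```bash
python3 shot.py w16; python3 - <<'E'
from h import *
d,st=load('w16'); W=cloud(d,st)
Z=W[...,2]; t=(Z>.066)&(Z<.09)&(W[...,1]<-.08)&(W[...,0]>.48); print("timer top z",np.nanpercentile(Z[t],[5,25,50,90]),t.sum())
t=(Z>.064)&(Z<.08)&(W[...,1]<-.08)&(W[...,0]>.48); rect(t,d,st,.07,"timer")
E
python3 meas.py w16
```

```text
24.25 [ 0.51977206 -0.06457177  0.20175585] [-0.02   0.019  0.002 -0.002 -0.001  0.001]
timer top z [0.06704093 0.06894315 0.06981844 0.0709485 ] 2622
timer [ 542.1 -136.3] [62.8 36.1] 85.93
red foam [ 545.6 -138.3] [122.8 121.4] 86.96
stopper top z 0.0527  [535.9  61.1] [36.8 35.5] 89.81
white mould top z 0.0436  [ 545.3 -106.4] [ 0.9 18.5] 89.27
```

View pics/w16.png

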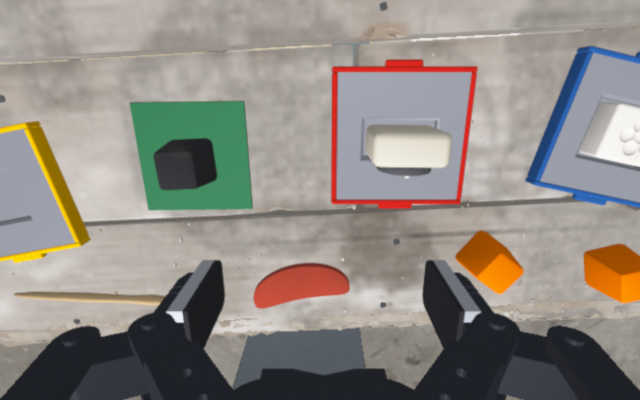

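The timer is seated in red: its top is 69.8 mm, exactly 10 mm lower than the 79.8 mm it had when proud. Now back to the stopper (185,163) on the mat.

```bash
python3 -c "
from h import *
go([.537,.0643,.10],0,5)"
```

```text
t 24.3 pos [ 0.5196 -0.065   0.2013] yaw -3.11 tilt [-0.    -0.001 -1.   ] F [ 0.7  0.2 -0.3] w 1.001
total d [ 0.344 -4.336  3.373] w [ 0.005  0.002 -0.519] n 5
row 0 {'dx': 0.07, 'dy': -0.87, 'dz': 0.67, 'wx': 0.0, 'wy': 0.0, 'wz': -0.1}
row 1 {'dx': 0.08, 'dy': -0.87, 'dz': 0.67, 'wx': 0.0, 'wy': 0.0, 'wz': -0.1}
row 2 {'dx': 0.09, 'dy': -0.87, 'dz': 0.67, 'wx': 0.0, 'wy': 0.0, 'wz': -0.1}
row 3 {'dx': 0.1, 'dy': -0.86, 'dz': 0.67, 'wx': 0.0, 'wy': 0.0, 'wz': -0.1}
row 4 {'dx': 0.11, 'dy': -0.86, 'dz': 0.67, 'wx': 0.0, 'wy': 0.0, 'wz': -0.1}
```

apply_moves:
  targets:
    - {"dx": 0.07,"dy": -0.87,"dz": 0.67,"wx": 0,"wy": 0,"wz": -0.1,"jaw": 1}
    - {"dx": 0.08,"dy": -0.87,"dz": 0.67,"wx": 0,"wy": 0,"wz": -0.1,"jaw": 1}
    - {"dx": 0.09,"dy": -0.87,"dz": 0.67,"wx": 0,"wy": 0,"wz": -0.1,"jaw": 1}
    - {"dx": 0.1,"dy": -0.86,"dz": 0.67,"wx": 0,"wy": 0,"wz": -0.1,"jaw": 1}
    - {"dx": 0.11,"dy": -0.86,"dz": 0.6,"wx": 0,"wy": 0,"wz": -0.1,"jaw": 1}

```text
time: 24.8
tool_pos: [0.5374, 0.0645, 0.1011]
tcp_rot: [3.141, -0.006, -0.003]
wrist_force: [0.3, -0.3, 0.6]
width: 1.002
```

apply_moves:
  targets:
    - {"dx": 0,"dy": 0,"dz": 0,"wx": 0,"wy": 0,"wz": 0,"jaw": 1}
    - {"dx": 0,"dy": 0,"dz": 0,"wx": 0,"wy": 0,"wz": 0,"jaw": 1}
    - {"dx": 0,"dy": 0,"dz": 0,"wx": 0,"wy": 0,"wz": 0,"jaw": 1}

```text
time: 25.1
tool_pos: [0.5383, 0.0636, 0.1033]
tcp_rot: [3.141, -0.006, 0.001]
wrist_force: [1.3, -0.1, -0.1]
width: 0.999
```

```bash
python3 shot.py w17; python3 -c "
from h import *
go([.537,.0643,.0185],0)"; python3 meas.py w17
```

```text
25.1 [0.53825879 0.06356882 0.10326724] [-0.006 -0.013 -0.005  0.002 -0.001  0.003]
t 25.15 pos [0.5384 0.0635 0.1036] yaw -0.23 tilt [ 0.001 -0.    -1.   ] F [-0.6 -0.   0.2] w 1.002
total d [-0.051 -0.026  2.837] w [ 0.003 -0.011 -0.038] n 3
row 0 {'dx': -0.02, 'dy': -0.01, 'dz': 0.95, 'wx': 0.0, 'wy': -0.0, 'wz': -0.01}
row 1 {'dx': -0.02, 'dy': -0.01, 'dz': 0.95, 'wx': 0.0, 'wy': -0.0, 'wz': -0.01}
row 2 {'dx': -0.02, 'dy': -0.01, 'dz': 0.95, 'wx': 0.0, 'wy': -0.0, 'wz': -0.01}
stopper top z 0.0527  [542.5  64.4] [35.  25.5] 89.8
white mould top z 0.0422  [ 543.5 -106.3] [26.3 10.4] 2.75
```

View pics/w17.png

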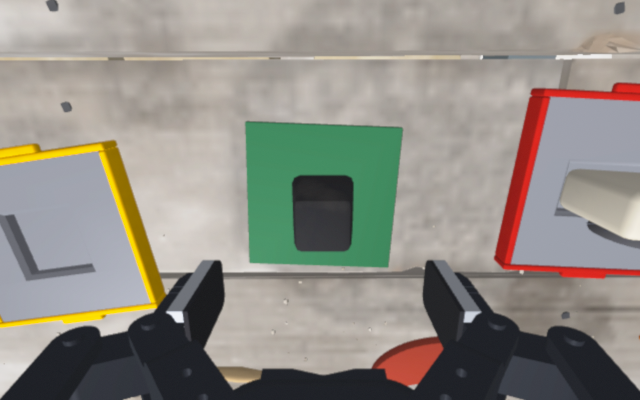

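The stopper (322,213) stands upright and square between the fingers.

apply_moves:
  targets:
    - {"dx": -0.03,"dy": -0.02,"dz": 0.9,"wx": 0,"wy": 0,"wz": 0,"jaw": 1}
    - {"dx": -0.02,"dy": -0.01,"dz": 0.9,"wx": 0,"wy": 0,"wz": 0,"jaw": 1}
    - {"dx": 0,"dy": 0,"dz": 0.65,"wx": 0,"wy": 0,"wz": 0,"jaw": 1}
    - {"dx": 0,"dy": 0,"dz": 0.35,"wx": 0,"wy": 0,"wz": 0,"jaw": 1}
    - {"dx": 0,"dy": 0,"dz": 0,"wx": 0,"wy": 0,"wz": 0,"jaw": 1}

```text
time: 25.65
tool_pos: [0.5353, 0.0648, 0.018]
tcp_rot: [3.141, -0.006, -0.003]
wrist_force: [-0.3, -0.2, -0.3]
width: 0.999
```

apply_moves:
  targets:
    - {"dx": 0,"dy": 0,"dz": 0,"wx": 0,"wy": 0,"wz": 0,"jaw": 0.3}
    - {"dx": 0,"dy": 0,"dz": 0,"wx": 0,"wy": 0,"wz": 0,"jaw": 0.3}
    - {"dx": 0,"dy": 0,"dz": 0,"wx": 0,"wy": 0,"wz": 0,"jaw": 0.3}
    - {"dx": 0,"dy": 0,"dz": 0,"wx": 0,"wy": 0,"wz": 0,"jaw": 0.3}
    - {"dx": 0,"dy": 0,"dz": 0,"wx": 0,"wy": 0,"wz": 0,"jaw": 0.3}
  newtons: 25

```text
time: 26.15
tool_pos: [0.5375, 0.0656, 0.0204]
tcp_rot: [3.142, -0.004, 0.004]
wrist_force: [-0.9, -0.4, 6.0]
width: 0.465
```

apply_moves:
  targets:
    - {"dx": 0,"dy": 0,"dz": -0.3,"wx": 0,"wy": 0,"wz": 0,"jaw": 0.3}
    - {"dx": 0,"dy": 0,"dz": -0.6,"wx": 0,"wy": 0,"wz": 0,"jaw": 0.3}
    - {"dx": 0,"dy": 0,"dz": -0.9,"wx": 0,"wy": 0,"wz": 0,"jaw": 0.3}
    - {"dx": 0,"dy": 0,"dz": -0.9,"wx": 0,"wy": 0,"wz": 0,"jaw": 0.3}
    - {"dx": 0,"dy": 0,"dz": 0,"wx": 0,"wy": 0,"wz": 0,"jaw": 0.3}

```text
time: 26.65
tool_pos: [0.5397, 0.066, 0.1047]
tcp_rot: [-3.141, 0.004, -0.013]
wrist_force: [0.6, 0.9, 0.1]
width: 0.463
```

```bash
python3 -c "
from h import *
go([.5083,.2664,.10],8.07,8)"
```

```text
t 26.65 pos [0.5397 0.066  0.1047] yaw -0.14 tilt [ 0.009  0.001 -1.   ] F [0.6 0.9 0.1] w 0.463
total d [-1.065 -6.678  0.153] w [-1.000e-03 -8.200e-02 -1.369e+00] n 8
row 0 {'dx': -0.13, 'dy': -0.83, 'dz': 0.02, 'wx': -0.0, 'wy': -0.01, 'wz': -0.17}
row 1 {'dx': -0.12, 'dy': -0.84, 'dz': 0.02, 'wx': -0.0, 'wy': -0.01, 'wz': -0.17}
row 2 {'dx': -0.1, 'dy': -0.84, 'dz': 0.02, 'wx': -0.0, 'wy': -0.01, 'wz': -0.17}
row 3 {'dx': -0.09, 'dy': -0.84, 'dz': 0.02, 'wx': -0.0, 'wy': -0.01, 'wz': -0.17}
row 4 {'dx': -0.07, 'dy': -0.84, 'dz': 0.02, 'wx': -0.0, 'wy': -0.01, 'wz': -0.17}
row 5 {'dx': -0.06, 'dy': -0.84, 'dz': 0.02, 'wx': -0.0, 'wy': -0.01, 'wz': -0.17}
row 6 {'dx': -0.04, 'dy': -0.84, 'dz': 0.02, 'wx': -0.0, 'wy': -0.01, 'wz': -0.17}
row 7 {'dx': -0.03, 'dy': -0.84, 'dz': 0.02, 'wx': -0.0, 'wy': -0.01, 'wz': -0.17}
```

apply_moves:
  targets:
    - {"dx": -0.13,"dy": -0.83,"dz": 0,"wx": 0,"wy": 0,"wz": -0.17,"jaw": 0.3}
    - {"dx": -0.12,"dy": -0.84,"dz": 0,"wx": 0,"wy": 0,"wz": -0.17,"jaw": 0.3}
    - {"dx": -0.1,"dy": -0.84,"dz": 0,"wx": 0,"wy": 0,"wz": -0.17,"jaw": 0.3}
    - {"dx": -0.09,"dy": -0.84,"dz": 0,"wx": 0,"wy": 0,"wz": -0.17,"jaw": 0.3}
    - {"dx": -0.07,"dy": -0.84,"dz": 0,"wx": 0,"wy": 0,"wz": -0.17,"jaw": 0.3}

```text
time: 27.15
tool_pos: [0.5158, 0.1916, 0.0991]
tcp_rot: [3.138, 0.137, -0.002]
wrist_force: [0.4, 0.9, -0.0]
width: 0.465
```

apply_moves:
  targets:
    - {"dx": -0.06,"dy": -0.84,"dz": 0.2,"wx": 0,"wy": 0,"wz": -0.17,"jaw": 0.3}
    - {"dx": -0.04,"dy": -0.84,"dz": 0.3,"wx": 0,"wy": 0,"wz": -0.17,"jaw": 0.3}
    - {"dx": -0.03,"dy": -0.84,"dz": 0.3,"wx": 0,"wy": 0,"wz": -0.17,"jaw": 0.3}
    - {"dx": 0,"dy": 0,"dz": 0.2,"wx": 0,"wy": 0,"wz": 0,"jaw": 0.3}
    - {"dx": 0,"dy": 0,"dz": 0,"wx": 0,"wy": 0,"wz": 0,"jaw": 0.3}

```text
time: 27.65
tool_pos: [0.5034, 0.2652, 0.068]
tcp_rot: [3.132, 0.221, -0.005]
wrist_force: [0.4, -0.4, -1.0]
width: 0.463
```

apply_moves:
  targets:
    - {"dx": 0,"dy": 0,"dz": 0,"wx": 0,"wy": 0,"wz": 0,"jaw": 0.3}
    - {"dx": 0,"dy": 0,"dz": 0,"wx": 0,"wy": 0,"wz": 0,"jaw": 0.3}

```text
time: 27.85
tool_pos: [0.5054, 0.2647, 0.0701]
tcp_rot: [3.134, 0.218, 0.0]
wrist_force: [-0.4, 0.6, -0.7]
width: 0.462
```

```bash
python3 shot.py w18; python3 -c "
from h import *
go([.5083,.2664,.0234],8.07)
d=cv2.imread('pics/w18.png'); cv2.imwrite('pics/w18c.png',cv2.resize(d[80:380,140:520],None,fx=2,fy=2))"
```

```text
27.85 [0.50535597 0.26473723 0.07012212] [-0.004 -0.005 -0.007  0.002 -0.004  0.001]
t 27.9 pos [0.5055 0.2648 0.0703] yaw 7.94 tilt [ 0.001  0.    -1.   ] F [0.3 0.4 0.3] w 0.463
total d [ 0.098 -0.04   1.563] w [-0.    -0.006 -0.022] n 2
row 0 {'dx': 0.05, 'dy': -0.02, 'dz': 0.78, 'wx': -0.0, 'wy': -0.0, 'wz': -0.01}
row 1 {'dx': 0.05, 'dy': -0.02, 'dz': 0.78, 'wx': -0.0, 'wy': -0.0, 'wz': -0.01}
```

View pics/w18c.png

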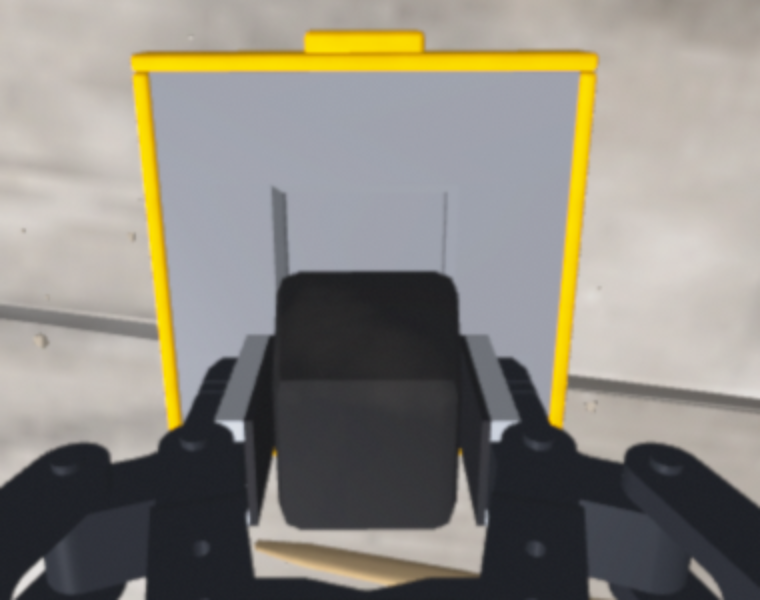

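```bash
python3 -c "
from h import *
d,st=load('w18')
M=R.from_rotvec(st['tcp_rot']).as_matrix()
def f(l,z): 
    q=rays(np.array(l)/2+[140,80],d,st,z); print(((q-st['tool_pos'])@M*1000).round(1).tolist())
f([[272,186],[458,186]],.016)  # mouth
f([[149,72],[582,72]],.016) # foam corners
b=st['tool_pos'][2]-.0174
f([[283,273],[453,273]],b)
f([[276,381],[458,381],[282,528],[455,528]],b+.05)
"
```

```text
[[28.8, -28.3, 54.1], [28.8, 26.2, 54.1]]
[[61.4, -61.3, 54.1], [61.5, 59.5, 54.1]]
[[15.6, -21.4, 17.4], [15.6, 20.9, 17.4]]
[[13.9, -17.0, -32.6], [14.0, 15.8, -32.6], [-18.3, -17.1, -32.6], [-18.3, 16.6, -32.6]]
```

apply_moves:
  targets:
    - {"dx": 0.11,"dy": -0.03,"dz": 0.3,"wx": 0,"wy": 0,"wz": 0,"jaw": 0.3}
    - {"dx": 0,"dy": 0,"dz": 0.4,"wx": 0,"wy": 0,"wz": 0,"jaw": 0.3}
    - {"dx": 0,"dy": 0,"dz": 0.2,"wx": 0,"wy": 0,"wz": 0,"jaw": 0.3}
    - {"dx": 0,"dy": 0,"dz": 0,"wx": 0,"wy": 0,"wz": 0,"jaw": 0.3}
    - {"dx": 0,"dy": 0,"dz": 0,"wx": 0,"wy": 0,"wz": 0,"jaw": 0.3}

```text
time: 28.4
tool_pos: [0.5077, 0.2667, 0.0422]
tcp_rot: [3.133, 0.219, -0.002]
wrist_force: [0.8, 1.0, -0.8]
width: 0.463
```

apply_moves:
  targets:
    - {"dx": 0,"dy": 0,"dz": 0,"wx": 0,"wy": 0,"wz": 0,"jaw": 0.3}
    - {"dx": 0,"dy": 0,"dz": 0,"wx": 0,"wy": 0,"wz": 0,"jaw": 0.3}

```text
time: 28.6
tool_pos: [0.5085, 0.2672, 0.0433]
tcp_rot: [-3.134, -0.219, -0.001]
wrist_force: [0.1, 1.0, -0.9]
width: 0.463
```

```bash
python3 shot.py w19; python3 -c "
from h import *
go([.5083,.2664,.0234],8.07)
d=cv2.imread('pics/w19.png'); d=np.clip(d.astype(float)*1.5,0,255).astype(np.uint8); cv2.imwrite('pics/w19c.png',cv2.resize(d[80:380,140:520],None,fx=2,fy=2))"
```

```text
28.6 [0.50851475 0.26715762 0.04332981] [ 0.001 -0.002  0.002  0.    -0.    -0.   ]
t 28.65 pos [0.5085 0.2672 0.0434] yaw 8.01 tilt [ 0.001  0.    -1.   ] F [-0.2  0.1  0.6] w 0.466
total d [-0.012  0.024  0.666] w [-0.003 -0.009 -0.009] n 1
row 0 {'dx': -0.01, 'dy': 0.02, 'dz': 0.67, 'wx': -0.0, 'wy': -0.01, 'wz': -0.01}
```

View pics/w19c.png

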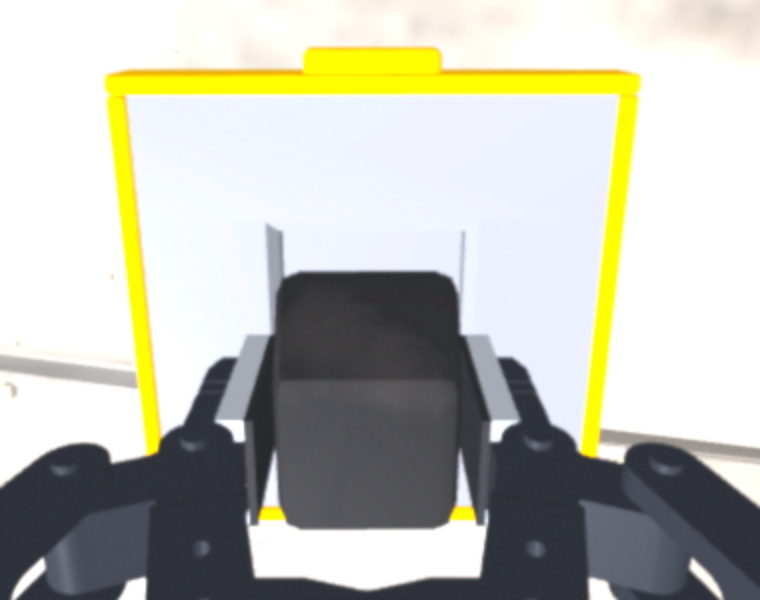

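```bash
python3 -c "
from h import *
d,st=load('w19')
M=R.from_rotvec(st['tcp_rot']).as_matrix()
def f(l,z): 
    q=rays(np.array(l)/2+[140,80],d,st,z); print(((q-st['tool_pos'])@M*1000).round(1).tolist())
f([[266,223],[480,223]],.016)  # mouth
f([[126,95],[619,95]],.016) # foam corners
b=st['tool_pos'][2]-.0174
f([[283,273],[453,273]],b)
c=d['color'].copy(); 
print([int(x) for x in d['color'][205:225,323].mean(1)])
print(d['range_z'][205:300:6,323].round(4), st['tool_pos'])
W=cloud(d,st); q=(W[205:330:6,323]-st['tool_pos'])@M*1000; print(q.round(1)[:, [0,2]].tolist())
"
```

```text
[[25.5, -26.6, 27.4], [25.6, 28.6, 27.3]]
[[58.1, -59.2, 27.4], [58.2, 60.9, 27.4]]
[[15.6, -21.4, 17.4], [15.6, 20.9, 17.4]]
[165, 165, 165, 165, 165, 165, 165, 165, 165, 160, 111, 48, 33, 32, 32, 33, 32, 32, 34, 34]
[0.1896 0.1915 0.1615 0.1567 0.1507 0.1458 0.1416 0.138  0.1325 0.1291
 0.128  0.1264 0.1244 0.1256 0.1256 0.1273] [0.50851475 0.26715762 0.04332981]
[[15.1, 36.3], [11.3, 37.1], [18.9, 8.0], [18.0, 2.8], [17.8, -3.7], [17.4, -9.0], [16.7, -13.6], [16.0, -17.6], [16.2, -23.3], [15.6, -27.0], [14.0, -28.7], [12.7, -30.8], [11.7, -33.2], [9.0, -32.8], [6.9, -33.5], [3.8, -32.7], [0.7, -31.9], [-1.2, -33.0], [-3.2, -33.7], [-6.9, -32.5], [-9.7, -32.3]]
```

By depth, the far face extrapolates to a stopper centre at −2.1 mm. The pocket centre is at about −2.4 mm, and 1.2 mm to the right. I'll trim and lower.

apply_moves:
  targets:
    - {"dx": -0.015,"dy": 0.04,"dz": 0.1,"wx": 0,"wy": 0,"wz": 0,"jaw": 0.3}
    - {"dx": 0,"dy": 0,"dz": 0.2,"wx": 0,"wy": 0,"wz": 0,"jaw": 0.3}
    - {"dx": 0,"dy": 0,"dz": 0.1,"wx": 0,"wy": 0,"wz": 0,"jaw": 0.3}
    - {"dx": 0,"dy": 0,"dz": 0,"wx": 0,"wy": 0,"wz": 0,"jaw": 0.3}
    - {"dx": 0,"dy": 0,"dz": 0,"wx": 0,"wy": 0,"wz": 0,"jaw": 0.3}

```text
time: 29.15
tool_pos: [0.5077, 0.2655, 0.0305]
tcp_rot: [3.134, 0.219, -0.001]
wrist_force: [-0.3, -0.4, 0.1]
width: 0.466
```

apply_moves:
  targets:
    - {"dx": 0,"dy": 0,"dz": 0.12,"wx": 0,"wy": 0,"wz": 0,"jaw": 0.3}
    - {"dx": 0,"dy": 0,"dz": 0.1,"wx": 0,"wy": 0,"wz": 0,"jaw": 0.3}
    - {"dx": 0,"dy": 0,"dz": 0,"wx": 0,"wy": 0,"wz": 0,"jaw": 0.3}
    - {"dx": 0,"dy": 0,"dz": 0,"wx": 0,"wy": 0,"wz": 0,"jaw": 0.3}

```text
time: 29.55
tool_pos: [0.5079, 0.2657, 0.0242]
tcp_rot: [3.134, 0.219, -0.0]
wrist_force: [0.7, -0.1, -1.2]
width: 0.466
```

apply_moves:
  targets:
    - {"dx": 0,"dy": 0,"dz": 0.04,"wx": 0,"wy": 0,"wz": 0,"jaw": 0.3}
    - {"dx": 0,"dy": 0,"dz": 0.02,"wx": 0,"wy": 0,"wz": 0,"jaw": 0.3}
    - {"dx": 0,"dy": 0,"dz": 0,"wx": 0,"wy": 0,"wz": 0,"jaw": 0.3}
    - {"dx": 0,"dy": 0,"dz": 0,"wx": 0,"wy": 0,"wz": 0,"jaw": 0.3}

```text
time: 29.95
tool_pos: [0.5081, 0.2658, 0.0235]
tcp_rot: [-3.134, -0.219, -0.0]
wrist_force: [-2.7, -1.5, 5.7]
width: 0.467
```

Contact at the expected floor height. I'll release and lift.

apply_moves:
  targets:
    - {"dx": 0,"dy": 0,"dz": 0,"wx": 0,"wy": 0,"wz": 0,"jaw": 0.6}
    - {"dx": 0,"dy": 0,"dz": 0,"wx": 0,"wy": 0,"wz": 0,"jaw": 1}
    - {"dx": 0,"dy": 0,"dz": 0,"wx": 0,"wy": 0,"wz": 0,"jaw": 1}
    - {"dx": 0,"dy": 0,"dz": -0.3,"wx": 0,"wy": 0,"wz": 0,"jaw": 1}
    - {"dx": 0,"dy": 0,"dz": -0.8,"wx": 0,"wy": 0,"wz": 0,"jaw": 1}

```text
time: 30.45
tool_pos: [0.5056, 0.2646, 0.0536]
tcp_rot: [3.132, 0.219, -0.008]
wrist_force: [-0.2, -0.5, 0.2]
width: 1.003
```

apply_moves:
  targets:
    - {"dx": 0,"dy": 0,"dz": -1,"wx": 0,"wy": 0,"wz": 0,"jaw": 1}
    - {"dx": 0,"dy": 0,"dz": -1,"wx": 0,"wy": 0,"wz": 0,"jaw": 1}
    - {"dx": -0.3,"dy": 0,"dz": -1,"wx": 0,"wy": 0,"wz": 0,"jaw": 1}
    - {"dx": -0.5,"dy": 0,"dz": -1,"wx": 0,"wy": 0,"wz": 0,"jaw": 1}
    - {"dx": -0.3,"dy": 0,"dz": -0.6,"wx": 0,"wy": 0,"wz": 0,"jaw": 1}

```text
time: 30.95
tool_pos: [0.4756, 0.2615, 0.1969]
tcp_rot: [-3.132, -0.219, -0.005]
wrist_force: [0.6, 0.5, -0.3]
width: 0.998
```

apply_moves:
  targets:
    - {"dx": 0,"dy": 0,"dz": 0,"wx": 0,"wy": 0,"wz": 0,"jaw": 1}
    - {"dx": 0,"dy": 0,"dz": 0,"wx": 0,"wy": 0,"wz": 0,"jaw": 1}
    - {"dx": 0,"dy": 0,"dz": 0,"wx": 0,"wy": 0,"wz": 0,"jaw": 1}

```text
time: 31.25
tool_pos: [0.4747, 0.2607, 0.192]
tcp_rot: [3.133, 0.219, -0.003]
wrist_force: [-0.5, -0.0, -0.6]
width: 1.0
```

```bash
python3 shot.py w20; python3 - <<'E'
from h import *
from workcell import cams
d,st=load('w20'); W=cloud(d,st); h,s,v=hsv(d); Z=W[...,2]
o=hole((h>18)&(h<32)&(s>170)&(np.arange(400)[:,None]<270)); rect(o,d,st,.017,"yel")
k=(o>0)&(Z>.047)&(v<90); print("top z",np.nanpercentile(Z[k],[10,50,90])); rect(k,d,st,.056,"stopper")
cv2.imwrite('pics/w20c.png',cv2.resize(d["color"][20:260,200:460,::-1],None,fx=2.3,fy=2.3))
d=cams.read_camera("scene"); np.savez("scene1.npz",**d)
cv2.imwrite('pics/scene1.png',cv2.resize(d["color"][90:350,200:480,::-1],None,fx=2.2,fy=2.2,interpolation=cv2.INTER_CUBIC))
d0=dict(np.load("scene0.npz"))
df=np.abs(d["color"].astype(int)-d0["color"]).sum(-1); print("cone diff",df[175:212,246:276].max())
E
```

```text
31.25 [0.47473924 0.26069684 0.19204217] [-0.001  0.012  0.004  0.001  0.001  0.001]
yel [507.1 266.3] [121.8 122.6] 8.04
top z [0.05327041 0.05579138 0.05689676]
stopper [506.6 265.9] [35.7 35.6] 8.02
cone diff 324
```

View pics/w20c.png

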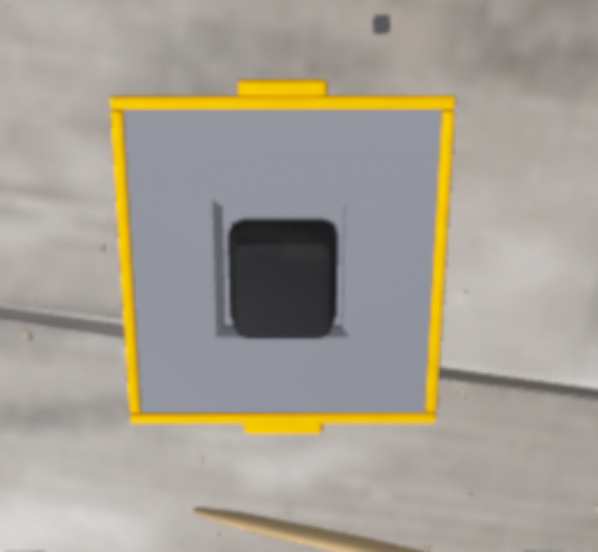

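View pics/scene1.png

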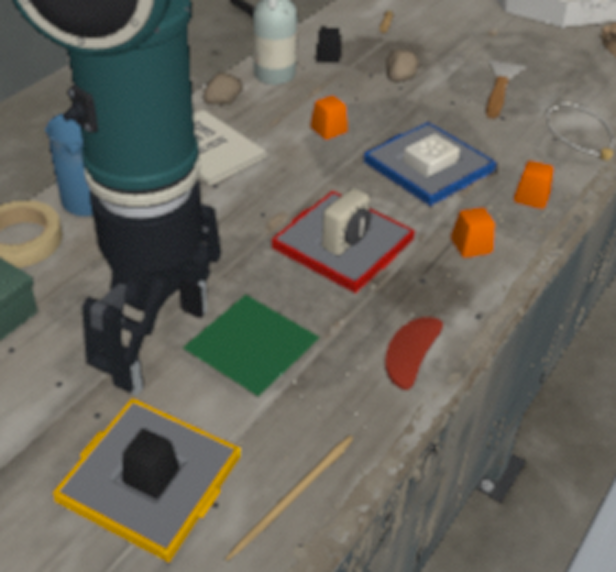

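The stopper is seated in yellow: top at 55.8 mm against 56 expected, centre within 0.6 mm. The arm hides the cone pack, so I'll step aside and check it.

apply_moves:
  targets:
    - {"dx": 0,"dy": 0.9,"dz": -0.8,"wx": 0,"wy": 0,"wz": 0,"jaw": 1}
    - {"dx": 0,"dy": 0.9,"dz": -0.8,"wx": 0,"wy": 0,"wz": 0,"jaw": 1}
    - {"dx": 0,"dy": 0.9,"dz": 0,"wx": 0,"wy": 0,"wz": 0,"jaw": 1}
    - {"dx": 0,"dy": 0.9,"dz": 0,"wx": 0,"wy": 0,"wz": 0,"jaw": 1}
    - {"dx": 0,"dy": 0.9,"dz": 0,"wx": 0,"wy": 0,"wz": 0,"jaw": 1}

```text
time: 31.85
tool_pos: [0.494, 0.1262, 0.2405]
tcp_rot: [3.134, 0.219, -0.003]
wrist_force: [0.1, -0.6, -0.7]
width: 0.999
```

apply_moves:
  targets:
    - {"dx": 0,"dy": 0.9,"dz": 0,"wx": 0,"wy": 0,"wz": 0,"jaw": 1}
    - {"dx": 0,"dy": 0.9,"dz": 0,"wx": 0,"wy": 0,"wz": 0,"jaw": 1}
    - {"dx": 0,"dy": 0.9,"dz": 0,"wx": 0,"wy": 0,"wz": 0,"jaw": 1}
    - {"dx": 0,"dy": 0.9,"dz": 0,"wx": 0,"wy": 0,"wz": 0,"jaw": 1}
    - {"dx": 0,"dy": 0.9,"dz": 0,"wx": 0,"wy": 0,"wz": 0,"jaw": 1}

```text
time: 32.35
tool_pos: [0.5126, -0.0075, 0.2401]
tcp_rot: [-3.134, -0.219, 0.004]
wrist_force: [1.9, 0.8, 0.5]
width: 0.997
```

apply_moves:
  targets:
    - {"dx": 0,"dy": 0.9,"dz": 0,"wx": 0,"wy": 0,"wz": 0,"jaw": 1}
    - {"dx": 0,"dy": 0.9,"dz": 0,"wx": 0,"wy": 0,"wz": 0,"jaw": 1}
    - {"dx": 0,"dy": 0,"dz": 0,"wx": 0,"wy": 0,"wz": 0,"jaw": 1}
    - {"dx": 0,"dy": 0,"dz": 0,"wx": 0,"wy": 0,"wz": 0,"jaw": 1}
    - {"dx": 0,"dy": 0,"dz": 0,"wx": 0,"wy": 0,"wz": 0,"jaw": 1}

```text
time: 32.85
tool_pos: [0.52, -0.0591, 0.2406]
tcp_rot: [-3.133, -0.22, 0.002]
wrist_force: [-0.1, 1.3, 0.8]
width: 1.002
```

```bash
python3 - <<'E'
from h import *
from workcell import cams,bot
d=cams.read_camera("side")
cv2.imwrite('pics/side2.png',d["color"][:,:,::-1])
d0=dict(np.load("side0.npz"))
df=np.abs(d["color"].astype(int)-d0["color"]).sum(-1); print("cone diff side",df[173:212,228:260].max(), bot.read_state()["joint_vel"].round(3))
E
```

```text
cone diff side 12 [ 0.006 -0.008 -0.002 -0.002  0.001 -0.002]
```

View pics/side2.png

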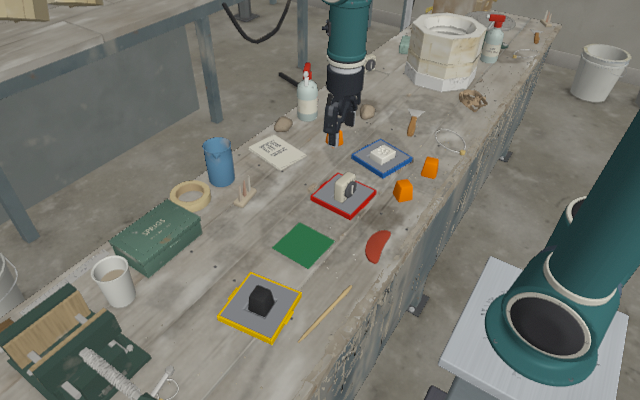

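The side view shows the mould in blue (381,153), the timer in red (345,186) and the stopper in yellow (261,300). The mat is empty, and the cone pack (244,192) is unchanged (pixel difference at most 12). Handing in.

```bash
python3 -c "
from workcell import job
print(job.finish_job())"
```

```text
the job is handed in; nothing more can be done
None
```

The job is handed in after about 33 s on the robot's clock, with each piece in its own pocket and the gripper clear of everything. No verdict was given. I set the stopper on the mat first, then placed the mould in blue, the timer in red and the stopper in yellow.

Last checks, from the wrist camera unless noted:

| Piece | Tray | Top height measured | Height if fully down | Offset from tray centre |
|---|---|---|---|---|
| Mould | blue | 31.7 mm | 32 mm | about 2 mm |
| Timer | red | 69.8 mm | 71 mm | not measured precisely |
| Stopper | yellow | 55.8 mm | 56 mm | about 0.6 mm |

- **Timer height:** the reading is about 1 mm low. It read the same amount low when the timer stood proud on the foam, and it dropped exactly the pocket's 10 mm.
- **Timer centring:** I checked this only by eye in the pictures. The one centre measured after release mixes the case with the dial.
- **Cone pack:** unchanged in the side view (pixel difference at most 12). One scene-camera comparison disagreed, because the arm was blocking the view.
- **Forces:** readings at the end of each move stayed at or below about 7 N at the wrist.
- **Refused calls:** my first three move calls were refused because of missing keys, so nothing moved until I resent them.

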